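# Clamp a gilded moulding in the holding jig

## Robot

A 6-joint arm with a two-finger parallel gripper is mounted at the origin on the work surface. World frame = base frame: x ahead of the robot, y to its left, z up, the work surface at z = 0. Lengths are in m, angles in degrees, forces in N, time in s.
With the tool pointing down it reaches from about 0.325 to 1 m from the base axis. Payload 5.1 kg.
Tool frame: the origin (TCP) lies at the centre of the arm's flange, where the gripper is bolted on; the fingertips stand 173 mm ahead of it and the grasp point (between the pads) lies 155 mm ahead of it (robot.pinch_z is the distance from the TCP to the grasp point, in m); z points along the fingers, y is the direction in which the jaws open and shut (so a half turn about z gives the same grasp; the last joint's range is limited). The gripper opens to 85 mm and grips with 20 to 120 N. Pads are 22 mm wide; open, the fingers measure 114 mm over their backs; the gripper's body (76 mm by 85 mm) begins 54 mm behind the grasp point. The pads swing forward as they close: fully open they stand 13 mm farther back than shut.
Start: joints at [58.923, 7.093, 94.555, -0, 78.352, -4.733], TCP at [0.288, 0.582, 0.405] pointing down, gripper open.
Joint ranges: [-149.61, 149.61], [-58.7, 133.49], [1.44, 155.28], [-77.14, 257.14], [18.33, 153.61], [-166.67, 166.67]. Speed limits (degrees/s): [147.25, 147.25, 180, 180, 180, 180].

## Interface

Orientations are given as [roll, pitch, yaw] about the fixed x, y, z axes, in that order (R = Rz(yaw) Ry(pitch) Rx(roll)).
In Python, from cell import sensors, grab_frame, finish_job, robot gives the robot as it stands. The module is installed in compiled form; this text tells all that it offers.
- The arm moves only by the tool arm_command, never from a script. Its argument "rows" is a list of rows, each a list of 3 entries, a list of its own where there are three numbers: the shift along the tool's x, y, z in units of 40 mm (1.0 is 40 mm), then the turn, a rotation vector about the tool's x, y, z in units of 6 degrees (1.0 is 6 degrees), then the finger opening in mm, from 0 to 85.4. A call has 1 to 12 rows; each row shifts and turns the pose as measured when the row begins, along the tool's axes as they then stand; what a row does not reach is not made up. A row lasts 1/12 s, in which the tool goes at most 41.7 mm and 7.16 degrees, less where a joint would pass 70% of its speed; a pose out of reach is approached as far as the arm can. A call is refused whole if a number of a shift passes 1 or a number of a turn 1, either way. A call with a gripper value outside its range is refused whole. The fingers move at their own pace and stop on an object; "newtons" is the grip in N (left out, the last holds). Time passes only in rows, so rows that do not move let the fingers close. It gives the time, the measured TCP pose, the force and the opening at its end, in the units of the state.
- sensors.get_state(): the state, without advancing time (a new reading comes with each control period).
- grab_frame(name): name is "side" or "top"; returns a dict with "frame" (384x512x3 uint8, red, green, blue), "z_map" (384x512 float32, m along the optical axis (not along the pixel's ray), 0 where there is no reading), "camera_matrix" (3x3 intrinsics, pixels), "k1" (the pictures are not rectified: a ray, as slopes to the right and down, at radius r is drawn at 1 + k1 r^2 times it, then the intrinsics apply), "R" (3x3) and "t" (3): a world point X has camera coordinates R X + t. Camera axes: x right, y down, z forward; pixel columns grow to the right and rows downward; lengths in m; the calibration is good to about 2 mm. A picture is of the moment at which its call begins.
- finish_job(): hands the job in, once; it reports no verdict.
The state is a dict: "clock": time; "joint_pos": joint angles; "joint_velocities": joint speeds; "joint_torque": joint torques, N m; "tool_pos": TCP position; "orientation": TCP orientation; "ft_force": force on the tool from outside, world axes, zero at the start; "torque": the same for the moment, N m; "grip_width": finger opening in m.
Only numpy, scipy, OpenCV 4.12 (cv2) and the standard library are available. Lean on these libraries where they do the work, as an engineer would, in place of code of your own. Each camera call takes 0.05 s, during which the arm holds its last target.

## Task

Gently lay the short gilded moulding flat in the plywood holding jig, between the clamp's shoe and the fence, and slide it gently along until its end is fully home against the end stop. Then push the cam clamp's lever round through its quarter turn until it rests against the brass stop peg, without forcing it, so that the shoe holds the moulding tight along the fence. Let go and leave the other things on the bench alone.

Things in the scene. Friction and masses are not known exactly. Their poses are not given: they have to be found in the camera images.
- moulding_center (a point): centre, half-way up, of the loose moulding: straight gilded wood, red-brown stripes on its sides, pale cut ends, 150 long (its x) x 50 wide (its y) x 56 high (its z), about 0.26 kg, the same either way round. Its sides are plain, parallel, 50 apart up to 44 above its underside; above is a carved crest 30 wide. It starts flat on a grey mat 6 thick, right of the jig.
- jig: plywood jig board, fixed to the bench, 250 x 310, 18 thick. Origin on its underside; the bed on which the moulding lies is its upper face, 18 above the origin. At zero yaw x points away from the robot, y to its left. The moulding lies along the jig's y: with its end fully home its centre is at jig y = 0, and before clamping anywhere free between shoe and fence (about jig x = +26).
- end_stop (a point): point at the foot (bed height) of the end stop, in the middle of its flat face, which looks to the jig's -y. The end stop is a fixed brown wooden block at the left end of the bed, 55 wide (x), 30 high above the bed. Jig axes; it lies at jig x = +27.5, y = +75. The gilding chips if the moulding is dropped or pressed on bed or stop with over 40 N.
- fence: low pale wooden fence, fixed, on the far side of the bed, 25 (x) x 210 (y), 12 high above the bed. Jig axes; origin at the centre of its underside, on the bed. Its face looks to -x and lies 12.5 from the origin (about jig x = +54.5, set anew each time, 1 mm either way). The moulding against it has its centre 37.5 from the origin.
- shoe_face (a point): middle of the clamp shoe's cork face, 6.5 above the bed; the shoe is 64 long (y), 12 high above the bed, on the robot's side of the bed and presses towards the jig's +x. With the lever at 0 it leaves a channel about 62 wide; the lever drives it forward by 11 mm per rad. Sprung, 7 N per mm; it presses the moulding with some 15 to 48 N at the end. It has the jig's axes.
- clamp_lever (a joint): lever angle (rad). At 0 (starts at 0 to 0.15) open, pointing to the jig's -x, towards the robot. Grows as it swings counter-clockwise seen from above; the stop peg ends its travel at 1.45 to 1.65, pointing about to the jig's -y. Stiff: 7 N at the knob turn it, up to 12 N as the shoe presses the moulding; it stays where left. The cam and peg bear no more than 30 N of push or squeeze on the lever.
- lever_knob (a point): centre of the black upright knob at the lever's free end: a cylinder 24 in diameter with a round top, 110 from the pivot axis, from 24 to 76 above the bed (this point 50 above the bed), red ring at its foot. The lever's arm below it is a flat steel bar 22 wide, 17 to 24 above the bed. The lever points from the pivot along this point's -x.
- lever_hinge (a point): point on the lever's vertical pivot axis, 24 above the bed, at jig x = -50, y = 0; jig axes
- bottle: small brown glass bottle, 48 in diameter, 100 high, standing on the bench; origin under its centre; to be left alone
- bowl: small white bowl, 84 in diameter, 38 high; origin under its centre; to be left alone
- brush: brush lying on the bench; to be left alone
- rosette: round gilded carved rosette, 70 in diameter, 22 high, lying on the bench; origin under its centre; to be left alone
- clamp: the cam clamp's fixed base, origin on the lever's pivot axis at bed height; jig axes. It carries the brass stop peg, 10 in diameter, its top 31 above the bed, that the side of the lever's arm meets 62 from the pivot. The peg sits in a curved slot and is set anew each time, so its place is not given: it stops the lever somewhere between 1.45 and 1.65 rad and must be found by feel.
Mind the look-alikes: they are no part of the job. Of the things that look like the part that bears moulding_center, the larger one is meant.

How it is judged:
By the outcome, as a careful person would: the job done as asked, in the order asked, and still so for the second after the job is handed in, with the robot touching nothing.
It also fails if it takes over 72 s, if anything falls off the work surface, if the arm or the gripper's body presses on something with over 40 N, if the wrist force passes 120 N, or if a joint passes its speed limit or range.

## Working session

There is one attempt and no reset: what is moved stays moved. The work goes in short steps, Python scripts to look and compute and a tool call to move; the robot and the scene stay as the last step left them, time stands still between calls to the robot, and variables do not carry over. Pictures are saved under pics/ and viewed, and the job is handed in when it is done.

Besides the shell and the picture viewer there is one more tool, called after "Emit:" as name([rows], argument=value, ...), one row to a line, values as JSON. arm_command: Moves the arm, as the interface text tells. Its arguments: {"type":"object","properties":{"rows":{"type":"array"},"newtons":{"type":"number"}},"required":["rows"]}

```bash
mkdir -p pics; cat > look.py <<'E'
import sys,cv2,numpy as np,pickle
from cell import sensors, grab_frame
def snap(name,tag):
    f=grab_frame(name); pickle.dump(f,open(f'pics/{tag}.pkl','wb'))
    cv2.imwrite(f'pics/{tag}.png',cv2.resize(f['frame'][:,:,::-1],(768,576),interpolation=cv2.INTER_CUBIC)); return f
def rays(f,uv):
    K=f['camera_matrix'];k=f['k1']
    uv=np.atleast_2d(np.asarray(uv,float))
    n=cv2.undistortPoints(uv.reshape(-1,1,2),K,np.array([k,0,0,0,0.])).reshape(-1,2)
    return np.c_[n,np.ones(len(n))]
def onplane(f,uv,z):
    d=rays(f,uv)@f['R']; c=-f['R'].T@f['t']
    return c+d*((z-c[2])/d[:,2])[:,None]
def depthpt(f,uv):
    uv=np.atleast_2d(uv); Z=np.array([f['z_map'][int(round(v)),int(round(u))] for u,v in uv])
    return (rays(f,uv)*Z[:,None]-f['t'])@f['R']
E
python3 - <<'E'
from look import *
for n in('top','side'):
    f=snap(n,n+'0'); print(n,f['camera_matrix'].tolist(),f['k1'],(-f['R'].T@f['t']).round(3),f['R'].round(3).tolist())
print(sensors.get_state())
E
```

```text
top [[407.03214133615705, 0.0, 256.36489842437356], [0.0, 407.03214133615705, 191.3730642082384], [0.0, 0.0, 1.0]] -0.08541320166445683 [ 0.414 -0.038  1.256] [[-0.017, -1.0, 0.019], [-0.994, 0.015, -0.109], [0.108, -0.021, -0.994]]
side [[407.98727938134977, 0.0, 262.3926551196406], [0.0, 407.98727938134977, 188.9184000296746], [0.0, 0.0, 1.0]] -0.09872479121851398 [ 0.003 -0.893  1.162] [[0.852, -0.523, 0.004], [-0.387, -0.636, -0.668], [0.352, 0.567, -0.744]]
{'clock': 0.1, 'joint_pos': array([ 5.89229669e+01,  7.12981087e+00,  9.46284724e+01, -1.28042953e-03,
        7.83529279e+01, -4.73200824e+00]), 'joint_velocities': array([-0.07159338, -0.01197937, -0.2505166 ,  0.0556487 , -0.02769604,
       -0.00635405]), 'joint_torque': array([ 4.36076534e-04, -4.24933434e+01, -3.66652286e+01, -2.39017356e-05,
        3.96693169e-03,  2.59531085e-06]), 'tool_pos': array([0.28835223, 0.58227386, 0.40355219]), 'orientation': array([-1.79889064e+02, -7.92510416e-03,  1.53655227e+02]), 'ft_force': array([-0.29094085,  0.39580642,  0.13205149]), 'torque': array([ 0.01514644,  0.04173995, -0.00197009]), 'grip_width': 0.0851750630698129}
```

View pics/top0.png

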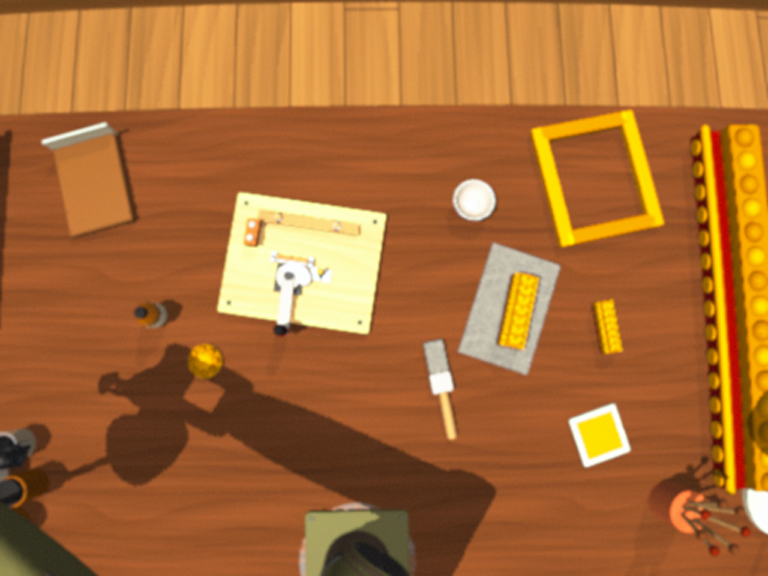

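View pics/side0.png

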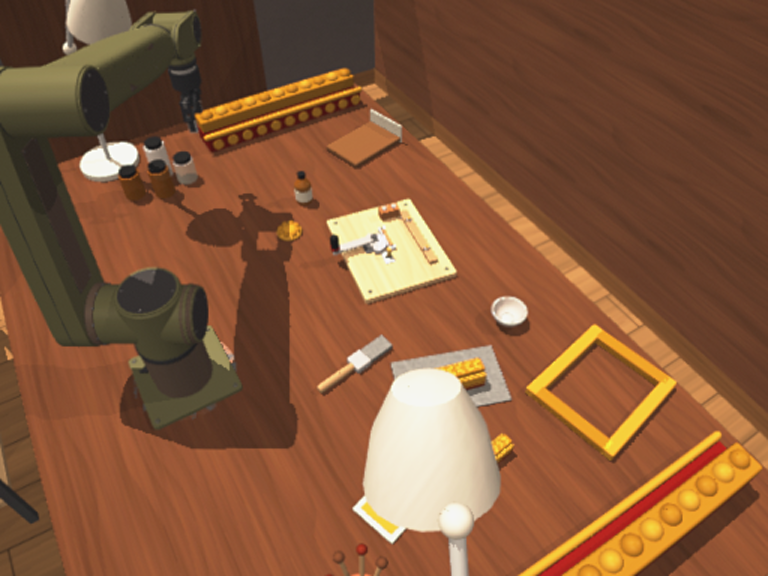

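The top view shows the jig at about (300,263) of the 768-wide picture, the knob at (281,329), the moulding on its mat at (519,311), and the smaller look-alike at (608,327). Next I'll measure from colour masks and depth.

```bash
python3 - <<'E'
from look import *
f=pickle.load(open('pics/top0.pkl','rb'))
im=f['frame'][:,:,::-1].copy()
h,w=im.shape[:2]
vv,uu=np.mgrid[0:h,0:w]
P=depthpt(f,np.c_[uu.ravel(),vv.ravel()]).reshape(h,w,3)
np.save('pics/P0.npy',P)
hsv=cv2.cvtColor(im,cv2.COLOR_BGR2HSV)
for (u,v) in [(519,311),(281,329),(290,273),(300,300),(500,340),(600,320),(475,200),(250,235),(310,222),(204,361),(150,315),(440,380)]:
    a,b=int(u/1.5),int(v/1.5); print((u,v),P[b,a].round(4),hsv[b,a])
c=cv2.resize(im[120:230,140:265],None,fx=6,fy=6,interpolation=cv2.INTER_CUBIC)[:600,:800]; cv2.imwrite('pics/jig.png',c)
c=cv2.resize(im[150:260,295:385],None,fx=5.4,fy=5.4,interpolation=cv2.INTER_CUBIC); cv2.imwrite('pics/moul.png',c)
E
```

```text
(519, 311) [ 0.4942 -0.3282  0.0597] [ 27 255 253]
(281, 329) [0.4652 0.1383 0.0863] [30  7 39]
(290, 273) [0.5774 0.1265 0.0462] [ 26  12 143]
(300, 300) [0.5251 0.1084 0.0223] [ 29  73 254]
(500, 340) [ 0.4392 -0.2927  0.0327] [ 20 255 194]
(600, 320) [ 0.4746 -0.5017  0.0331] [ 22 255 238]
(475, 200) [ 0.7331 -0.2552  0.0071] [ 38   4 254]
(250, 235) [0.6572 0.2076 0.0497] [ 19  61 250]
(310, 222) [0.6839 0.0888 0.0312] [ 22 127 253]
(204, 361) [0.4066 0.3025 0.0228] [ 24 255 249]
(150, 315) [0.4955 0.3967 0.0718] [ 15 233 138]
(440, 380) [ 0.3603 -0.171   0.0195] [ 24   5 253]
```

View pics/jig.png

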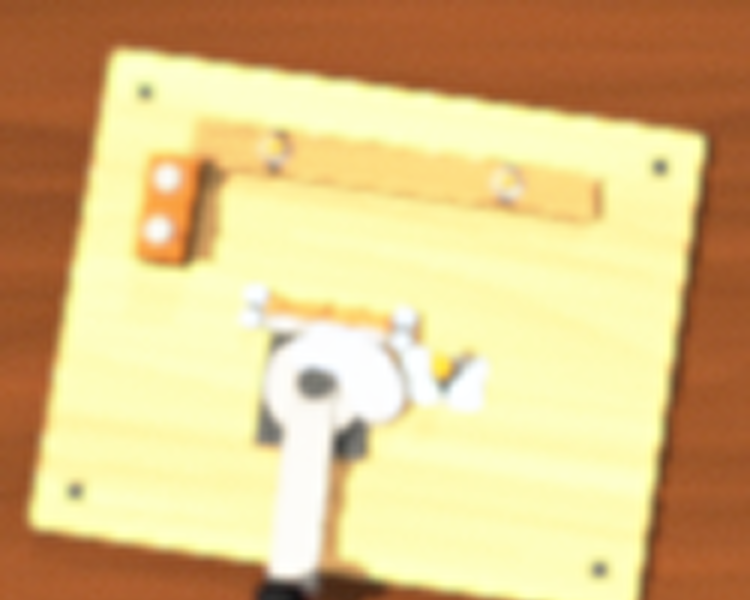

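View pics/moul.png

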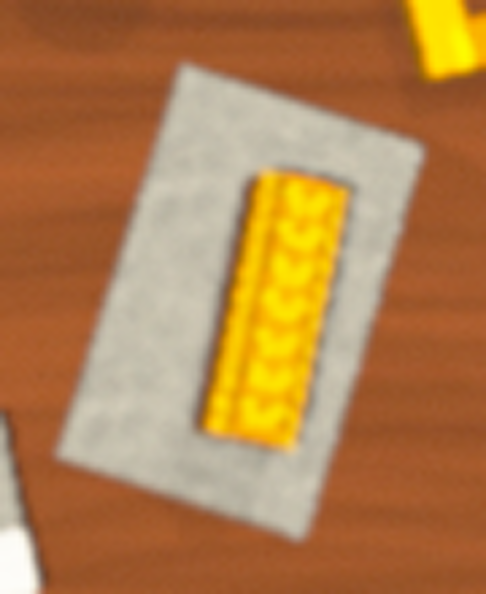

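```bash
cat > meas.py <<'E'
from look import *
def allpts(f):
    h,w=f['z_map'].shape; vv,uu=np.mgrid[0:h,0:w]
    return depthpt(f,np.c_[uu.ravel(),vv.ravel()]).reshape(h,w,3)
E
python3 - <<'E'
from meas import *
f=pickle.load(open('pics/top0.pkl','rb')); P=np.load('pics/P0.npy')
im=f['frame'][:,:,::-1].copy(); hsv=cv2.cvtColor(im,cv2.COLOR_BGR2HSV)
# jig
m=((hsv[...,0]>15)&(hsv[...,2]>200)&(hsv[...,1]<150)).astype(np.uint8)
m[:, :140]=0; m[:,265:]=0; m[:120]=0;m[230:]=0
m=cv2.morphologyEx(m,cv2.MORPH_OPEN,np.ones((3,3)))
c=max(cv2.findContours(m,0,2)[0],key=cv2.contourArea)
q=onplane(f,c.reshape(-1,2),.018)[:,:2]
r=cv2.minAreaRect((q*1000).astype(np.float32)); print('jig',r); print(cv2.boxPoints(r).round(1).tolist())
z=P[...,2]
# bed noise
print('bed z',np.median(z[185:210,200:235]),z[185:210,200:235].std(),'bench',np.median(z[240:260,270:280]))
# moulding
g=((hsv[...,0]>14)&(hsv[...,0]<34)&(hsv[...,1]>200)&(hsv[...,2]>150)).astype(np.uint8)
g[:, :320]=0; g[:,365:]=0; g[:170]=0; g[245:]=0
c=max(cv2.findContours(g,0,2)[0],key=cv2.contourArea)
rp=cv2.minAreaRect(c); print('mould px',rp)
mm=(g>0)
sel=P[mm]; 
for lo,hi in((.045,.056),(.056,.07),(.045,.07)):
    s=sel[(sel[:,2]>lo)&(sel[:,2]<hi)]; r=cv2.minAreaRect((s[:,:2]*1000).astype(np.float32)); print(lo,len(s),r,s.mean(0))
print(np.histogram(sel[:,2],bins=np.arange(0,.075,.005)))
for zz in(.006,.05):
  r=cv2.minAreaRect((onplane(f,c.reshape(-1,2),zz)[:,:2]*1000).astype(np.float32)); print(zz,r)
E
```

```text
jig ((603.1832275390625, 106.640380859375), (312.49920654296875, 258.1080017089844), 80.54356384277344)
[[450.20001220703125, -26.299999237060547], [704.7999877929688, -68.69999694824219], [756.2000122070312, 239.60000610351562], [501.6000061035156, 282.0]]
bed z 0.01794830627278523 0.08360120759658518 bench -0.00021327794728686803
mould px ((345.2121887207031, 206.509765625), (17.111541748046875, 48.82027816772461), 12.094758033752441)
0.045 285 ((495.3157958984375, -330.8533935546875), (48.14421844482422, 146.2217254638672), 75.7868881225586) [ 0.49462736 -0.32594146  0.05066154]
0.056 462 ((495.14178466796875, -330.6279602050781), (37.32524490356445, 146.36676025390625), 74.20335388183594) [ 0.49507747 -0.33016409  0.06169005]
0.045 747 ((495.1812744140625, -330.8193359375), (48.14421844482422, 146.49925231933594), 75.7868881225586) [ 0.49490574 -0.32855305  0.05748239]
(array([  0,   0,   0,   0,   3,  19,  15,  18,  24, 111, 161, 141, 293,
        41]), array([0.   , 0.005, 0.01 , 0.015, 0.02 , 0.025, 0.03 , 0.035, 0.04 ,
       0.045, 0.05 , 0.055, 0.06 , 0.065, 0.07 ]))
0.006 ((499.7611083984375, -338.89703369140625), (53.48670196533203, 153.0863800048828), 75.60986328125)
0.05 ((496.7584533691406, -328.294921875), (51.604400634765625, 147.69886779785156), 75.60986328125)
```

```bash
python3 - <<'E'
from meas import *
f=pickle.load(open('pics/top0.pkl','rb')); P=np.load('pics/P0.npy')
im=f['frame'][:,:,::-1].copy(); hsv=cv2.cvtColor(im,cv2.COLOR_BGR2HSV)
m=((hsv[...,0]>15)&(hsv[...,2]>200)&(hsv[...,1]<150)).astype(np.uint8)
m[:, :140]=0; m[:,265:]=0; m[:120]=0;m[230:]=0
m=cv2.morphologyEx(m,cv2.MORPH_CLOSE,np.ones((9,9)))
c=max(cv2.findContours(m,0,1)[0],key=cv2.contourArea)
q=onplane(f,c.reshape(-1,2),.018)[:,:2]
yaw=np.radians(-9); cen=np.array([.603,.107])
for it in range(5):
    R=np.array([[np.cos(yaw),-np.sin(yaw)],[np.sin(yaw),np.cos(yaw)]])
    l=(q-cen)@R
    out={}
    for ax,s,h in((0,1,.125),(0,-1,.125),(1,1,.155),(1,-1,.155)):
        o=1-ax
        k=(abs(s*l[:,ax]-h)<.008)&(abs(l[:,o])<[.145,.115][ax])
        p=np.polyfit(l[k,o],l[k,ax],1); out[ax,s]=p
    sl=[out[0,1][0],out[0,-1][0],-out[1,1][0],-out[1,-1][0]]
    d=np.array([out[0,1][1]+out[0,-1][1],out[1,1][1]+out[1,-1][1]])/2
    cen=cen+R@d; yaw-=np.mean(sl)
    print(np.degrees(yaw),cen,np.degrees(sl),{k:v[1].round(4) for k,v in out.items()})
R=np.array([[np.cos(yaw),-np.sin(yaw)],[np.sin(yaw),np.cos(yaw)]])
J=(P[...,:2]-cen)@R; Z=P[...,2]-.018
# features
print('stop', [np.percentile(J[(Z>.022)&(Z<.036)&(abs(J[...,0]-.0275)<.04)&(abs(J[...,1]-.09)<.03)],x,axis=0).round(4) for x in(2,50,98)])
k=(Z>.008)&(Z<.016)&(abs(J[...,0]-.067)<.025)&(abs(J[...,1])<.06)
print('fence',k.sum(), np.percentile(J[k],[2,50,98],axis=0).round(4))
k=(Z>.03)&(Z<.08)&(J[...,0]<-.13)&(J[...,0]>-.19)&(abs(J[...,1])<.06)
print('knob', np.percentile(J[k],[2,50,98],axis=0).round(4), np.percentile(Z[k],98))
np.save('pics/jig.npy',[*cen,np.degrees(yaw)])
# knob by dark mask
g=(hsv[...,2]<80).astype(np.uint8); g[:210]=0; g[230:]=0; g[:,:175]=0; g[:,200:]=0
vs,us=np.nonzero(g); print(us.min(),us.max(),vs.min(),vs.max())
top=onplane(f,[(us.mean(),vs.mean())],.018+.07)[0,:2]; print('knob blob', (top-cen)@R, np.median(P[g>0],axis=0))
for zz in(.074,):
  k=(g>0)&(Z>.066); print('ktop',J[k].mean(0),P[k].mean(0),k.sum())
# lever arm
k=(Z>.017)&(Z<.03)&(J[...,0]<-.085)&(J[...,0]>-.14)&(abs(J[...,1])<.04)
p=J[k]; vx=np.polyfit(p[:,0],p[:,1],1); print('arm',k.sum(),vx,'angle',-vx[0], 'at pivot x',np.polyval(vx,-.05),np.polyval(vx,-.16))
E
```

```text
-9.345886553526096 [0.60488277 0.10621321] [0.47379246 0.27293266 0.30401867 0.33280243] {(0, 1): np.float64(0.1275), (0, -1): np.float64(-0.1236), (1, 1): np.float64(0.154), (1, -1): np.float64(-0.155)}
-9.34655971382639 [0.60487673 0.10620407] [ 0.12793925 -0.07282327 -0.04152875 -0.01089458] {(0, 1): np.float64(0.1255), (0, -1): np.float64(-0.1255), (1, 1): np.float64(0.1545), (1, -1): np.float64(-0.1545)}
-9.34655986353485 [0.60487672 0.10620407] [ 0.12726617 -0.07349618 -0.04220177 -0.01156763] {(0, 1): np.float64(0.1255), (0, -1): np.float64(-0.1255), (1, 1): np.float64(0.1545), (1, -1): np.float64(-0.1545)}
-9.346559863568146 [0.60487672 0.10620407] [ 0.12726602 -0.07349633 -0.04220192 -0.01156778] {(0, 1): np.float64(0.1255), (0, -1): np.float64(-0.1255), (1, 1): np.float64(0.1545), (1, -1): np.float64(-0.1545)}
-9.346559863568158 [0.60487672 0.10620407] [ 0.12726602 -0.07349633 -0.04220192 -0.01156778] {(0, 1): np.float64(0.1255), (0, -1): np.float64(-0.1255), (1, 1): np.float64(0.1545), (1, -1): np.float64(-0.1545)}
stop [array([0.0153, 0.0946]), array([0.0403, 0.1065]), array([0.0656, 0.119 ])]
fence 255 [[ 0.0697 -0.0552]
 [ 0.0796  0.001 ]
 [ 0.0912  0.0564]]
knob [[-0.1568  0.0015]
 [-0.1452  0.0104]
 [-0.1339  0.0229]] 0.07758719232830096
183 199 217 222
knob blob [-0.14259387  0.00227587] [0.46535599 0.1349198  0.08845937]
ktop [-0.14529283  0.01080266] [0.4632672  0.1404597  0.09126449] 35
arm 123 [0.08574989 0.02386505] angle -0.08574989148090632 at pivot x 0.019577559796961203 0.010145071734061508
```

```bash
python3 - <<'E'
from meas import *
f=pickle.load(open('pics/top0.pkl','rb')); P=np.load('pics/P0.npy')
cx,cy,yd=np.load('pics/jig.npy'); yaw=np.radians(yd); cen=np.array([cx,cy])
R=np.array([[np.cos(yaw),-np.sin(yaw)],[np.sin(yaw),np.cos(yaw)]])
im=f['frame'][:,:,::-1].copy(); hsv=cv2.cvtColor(im,cv2.COLOR_BGR2HSV)
# rectified (board frame) image at heights: .018 bed, 0.030 fence top, .048 stop top
def rect(z,name):
    xs=np.arange(.13,-.19,-.0005); ys=np.arange(.16,-.16,-.0005)
    X,Y=np.meshgrid(xs,ys,indexing='ij'); W=np.stack([X,Y],-1)@R.T+cen
    W=np.c_[W.reshape(-1,2),np.full(W.size//2,z)]
    C=W@f['R'].T+f['t']; n=C[:,:2]/C[:,2:]; r2=(n**2).sum(1,keepdims=True); n=n*(1+f['k1']*r2)
    K=f['camera_matrix']; u=n[:,0]*K[0,0]+K[0,2]; v=n[:,1]*K[1,1]+K[1,2]
    o=cv2.remap(im,u.reshape(X.shape).astype(np.float32),v.reshape(X.shape).astype(np.float32),cv2.INTER_CUBIC)
    return o
a=rect(.030,'a'); b=rect(.048,'b')
for o in(a,b):
    for i in range(0,640,40):
        cv2.line(o,(i,0),(i,6),(0,0,0),1); cv2.line(o,(0,i),(6,i),(0,0,0),1)
cv2.imwrite('pics/ra.png',a[:600]); cv2.imwrite('pics/rb.png',b[:600])
E
```

```text
(no output)
```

View pics/ra.png

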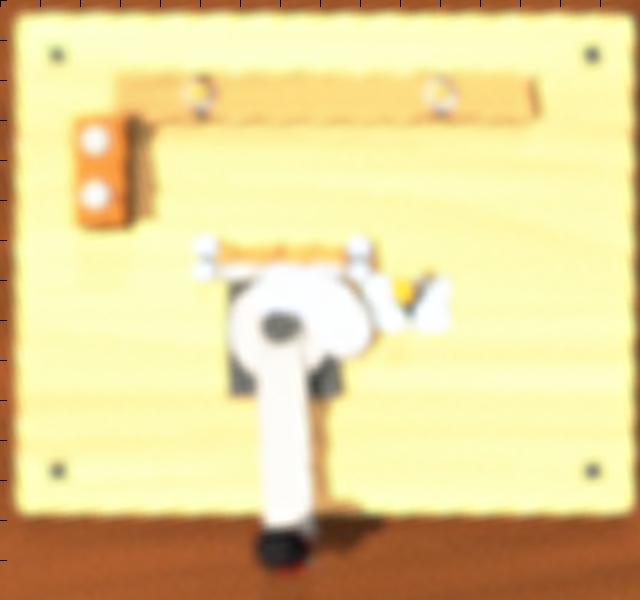

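View pics/rb.png

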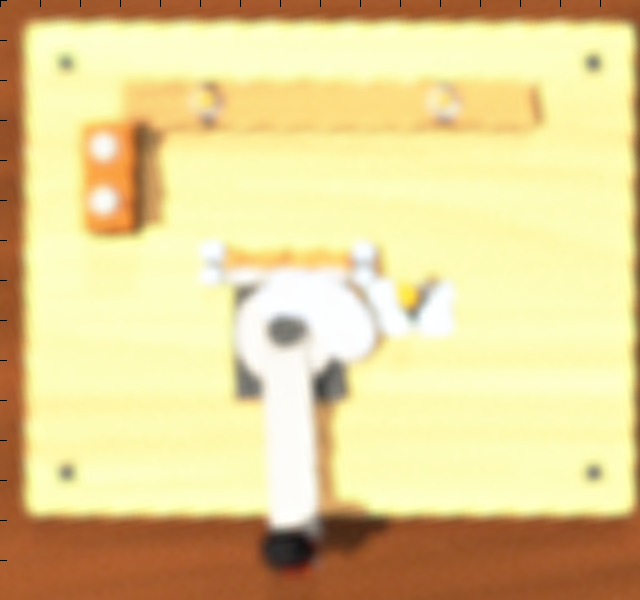

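```bash
cat > go.py <<'E'
import sys,numpy as np
from cell import sensors
def to(x,y,z,yaw):
    s=sensors.get_state(); p=s['tool_pos']; o=s['orientation']
    a=np.radians(o[2]); d=np.array([x,y,z])-p
    t=np.array([d[:2]@[np.cos(a),np.sin(a)], d[:2]@[np.sin(a),-np.cos(a)], -d[2]])
    dy=(yaw-o[2]+180)%360-180
    print('tool shift units',(t/.04).round(3),'turn z units',round(-dy/6,3),'| pos',p.round(4),o.round(2),'F',s['ft_force'].round(1),'w',round(s['grip_width']*1000,1),'t',round(s['clock'],2))
if __name__=='__main__': to(*map(float,sys.argv[1:5]))
E
python3 - <<'E'
from meas import *
f=pickle.load(open('pics/side0.pkl','rb')); P=allpts(f)
for u,v in[(430,400),(430,500),(456,525),(460,560),(70,200),(620,390)]:
    print((u,v),P[int(v/1.5),int(u/1.5)].round(3))
cx,cy,yd=np.load('pics/jig.npy'); a=np.radians(yd)
R=np.array([[np.cos(a),-np.sin(a)],[np.sin(a),np.cos(a)]])
o=np.array([cx,cy])+R@[.0143,.017]; print('jig origin',o,yd)
np.save('pics/jo.npy',[*o,yd])
for n,q in dict(mould=(.026,-.02),home=(.026,0),pivot=(-.05,0),knob0=(-.16,-.007)).items(): print(n,(o+R@q).round(4))
# heights near the clamp, in jig frame, from the top view
Pt=np.load('pics/P0.npy'); J=(Pt[...,:2]-o)@R; Z=Pt[...,2]-.018
for x in np.arange(0.06,-.08,-.01):
    print(round(x,3),[int(1000*np.max(Z[(abs(J[...,0]-x)<.005)&(abs(J[...,1]-y)<.006)],initial=-1)) for y in np.arange(.06,-.08,-.012)])
E
python3 go.py .4955 -.3305 .3 165.7
```

```text
(430, 400) [ 0.196 -0.648  0.651]
(430, 500) [ 0.157 -0.712  0.587]
(456, 525) [ 0.152 -0.758  0.633]
(460, 560) [ 0.147 -0.775  0.593]
(70, 200) [-0.062  0.134  0.453]
(620, 390) [ 0.819 -0.544 -0.001]
jig origin [0.62174778 0.12065598] -9.346559863568158
mould [0.6442 0.0967]
home [0.6474 0.1164]
pivot [0.5724 0.1288]
knob0 [0.4627 0.1397]
0.06 [13, 15, 14, 16, 14, 14, 16, 14, 15, 13, 14, 15]
0.05 [4, 4, 2, 2, 1, 4, 5, 4, 2, 4, 3, 3]
0.04 [3, 4, 5, 3, 3, 4, 2, 1, 6, 4, 3, 3]
0.03 [3, 3, 3, 5, 4, 2, 4, 3, 4, 3, 2, 2]
0.02 [3, 3, 3, 4, 3, 0, 3, 4, 2, 3, 1, 3]
0.01 [5, 0, 3, 2, 3, 3, 2, 7, 2, 3, 2, 4]
-0.0 [4, 5, 9, 5, 1, 4, 6, 7, 13, 4, 4, 4]
-0.01 [4, 18, 14, 17, 14, 13, 13, 14, 14, 2, 4, 3]
-0.02 [4, 15, 15, 15, 12, 18, 19, 20, 14, 4, 5, 4]
-0.03 [6, 5, 6, 19, 21, 22, 20, 19, 13, 12, 33, 6]
-0.04 [3, 3, 5, 21, 29, 29, 21, 18, 19, 5, 34, 7]
-0.05 [3, 3, 6, 19, 34, 33, 33, 20, 19, 5, 6, 3]
-0.06 [3, 5, 3, 18, 28, 31, 24, 17, 19, 2, 2, 4]
-0.07 [5, 3, 7, 17, 25, 29, 26, 5, 4, 5, 5, 4]
-0.08 [4, 6, 5, 7, 26, 26, 28, 8, 3, 3, 5, 3]
tool shift units [-14.767 -18.151   2.589] turn z units -2.007 | pos [0.2884 0.5823 0.4036] [-1.7989e+02 -1.0000e-02  1.5366e+02] F [-0.3  0.4  0.1] w 85.2 t 0.1
```

Emit:
arm_command([
  [[-0.3, -0.35, 0], [0, 0, 0], 85],
  [[-0.6, -0.74, 0], [0, 0, 0], 85],
  [[-0.6, -0.74, 0], [0, 0, 0], 85],
  [[-0.6, -0.74, 0], [0, 0, 0], 85],
  [[-0.6, -0.74, 0], [0, 0, 0], 85],
  [[-0.6, -0.74, 0], [0, 0, 0], 85],
  [[-0.6, -0.74, 0], [0, 0, 0], 85],
  [[-0.6, -0.74, 0], [0, 0, 0], 85],
  [[-0.6, -0.74, 0], [0, 0, 0], 85],
  [[-0.6, -0.74, 0], [0, 0, 0], 85],
  [[-0.6, -0.74, 0], [0, 0, 0], 85],
  [[-0.6, -0.74, 0], [0, 0, 0], 85],
])

```text
clock: 1.1
tool_pos: [0.3849, 0.1431, 0.3967]
orientation: [-179.4, -0.2, 154.5]
ft_force: [0.9, -0.3, 0.1]
grip_width: 0.0848
```

```bash
python3 go.py .4955 -.3305 .3 165.7
```

```text
tool shift units [-7.59  -9.499  2.417] turn z units -1.863 | pos [0.3849 0.1431 0.3967] [-179.43   -0.2   154.52] F [ 0.9 -0.3  0.1] w 84.8 t 1.1
```

Emit:
arm_command([
  [[-0.6, -0.74, 0.1], [0, 0, 0], 85],
  [[-0.6, -0.74, 0.2], [0, 0, 0], 85],
  [[-0.6, -0.74, 0.2], [0, 0, 0], 85],
  [[-0.6, -0.74, 0.2], [0, 0, 0], 85],
  [[-0.6, -0.74, 0.2], [0, 0, 0], 85],
  [[-0.6, -0.74, 0.2], [0, 0, 0], 85],
  [[-0.6, -0.74, 0.2], [0, 0, 0], 85],
  [[-0.6, -0.74, 0.2], [0, 0, 0], 85],
  [[-0.6, -0.74, 0.2], [0, 0, 0], 85],
  [[-0.6, -0.74, 0.2], [0, 0, 0], 85],
  [[-0.6, -0.74, 0.2], [0, 0, 0], 85],
  [[-0.4, -0.5, 0.1], [0, 0, 0], 85],
])

```text
clock: 2.1
tool_pos: [0.485, -0.3148, 0.3059]
orientation: [-179.7, 0.0, 154.2]
ft_force: [-0.1, -0.3, 0.8]
grip_width: 0.0848
```

Emit:
arm_command([
  [[0, 0, 0], [0, 0, -0.6], 85],
  [[0, 0, 0], [0, 0, -0.6], 85],
  [[0, 0, 0], [0, 0, -0.5], 85],
  [[0, 0, 0], [0, 0, 0], 85],
])

```text
clock: 2.43
tool_pos: [0.4841, -0.3218, 0.3008]
orientation: [-179.8, -0.4, 164.4]
ft_force: [0.5, -0.2, -0.5]
grip_width: 0.0853
```

```bash
python3 go.py .4955 -.3305 .26 165.7
```

```text
tool shift units [-0.333 -0.132  1.02 ] turn z units -0.22 | pos [ 0.4841 -0.3218  0.3008] [-179.79   -0.41  164.38] F [ 0.5 -0.2 -0.5] w 85.3 t 2.43
```

```bash
cat > go.py <<'E'
import sys,numpy as np
from cell import sensors
from scipy.spatial.transform import Rotation as Ro
def to(x,y,z,yaw):
    s=sensors.get_state(); p=s['tool_pos']; o=s['orientation']
    Rc=Ro.from_euler('xyz',o,degrees=True); Rt=Ro.from_euler('xyz',[180,0,yaw],degrees=True)
    t=Rc.inv().apply(np.array([x,y,z])-p)
    rv=np.degrees((Rc.inv()*Rt).as_rotvec())
    print('shift',(t/.04).round(3),'turn',(rv/6).round(3),'| pos',p.round(4),o.round(2),'F',s['ft_force'].round(1),'T',s['torque'].round(2),'w',round(s['grip_width']*1000,1),'t',round(s['clock'],2))
if __name__=='__main__': to(*map(float,sys.argv[1:5]))
E
python3 go.py .4955 -.3305 .26 165.7
```

```text
shift [-0.34  -0.128  1.018] turn [-0.035 -0.069 -0.22 ] | pos [ 0.4841 -0.3218  0.3008] [-179.79   -0.41  164.38] F [ 0.5 -0.2 -0.5] T [-0.01 -0.02 -0.03] w 85.3 t 2.43
```

Emit:
arm_command([
  [[-0.2, -0.07, 0.3], [0, -0.03, -0.1], 85],
  [[-0.14, -0.06, 0.4], [-0.03, -0.03, -0.1], 85],
  [[0, 0, 0.3], [0, 0, 0], 85],
  [[0, 0, 0], [0, 0, 0], 85],
])

```text
clock: 2.77
tool_pos: [0.4957, -0.3304, 0.2591]
orientation: [-180.0, -0.0, 165.3]
ft_force: [-0.1, -0.1, -1.1]
grip_width: 0.0849
```

```bash
python3 go.py .4955 -.3305 .191 165.7; python3 -c "
from look import *
snap('side','side1');snap('top','top1')"
```

```text
shift [ 0.003 -0.002  1.703] turn [-0.004 -0.006 -0.061] | pos [ 0.4957 -0.3304  0.2591] [-1.7998e+02 -4.0000e-02  1.6534e+02] F [-0.1 -0.1 -1.1] T [-0.06  0.07 -0.01] w 84.9 t 2.77
```

View pics/side1.png

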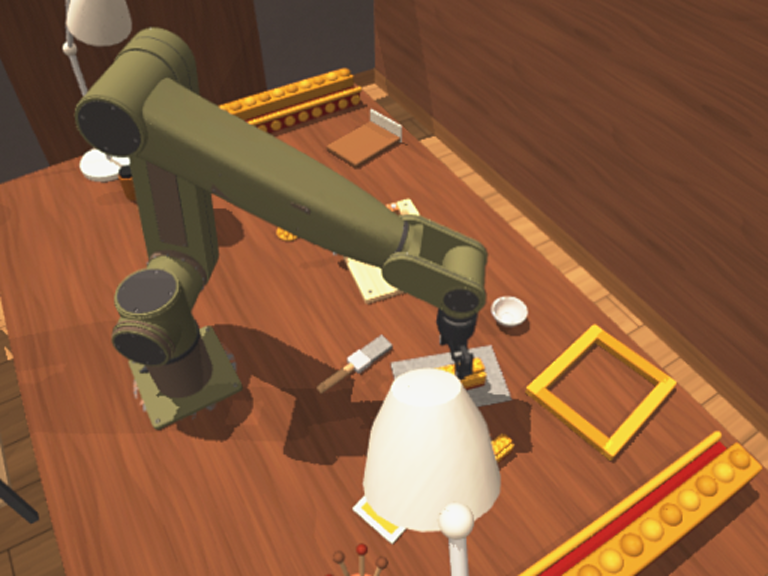

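View pics/top1.png

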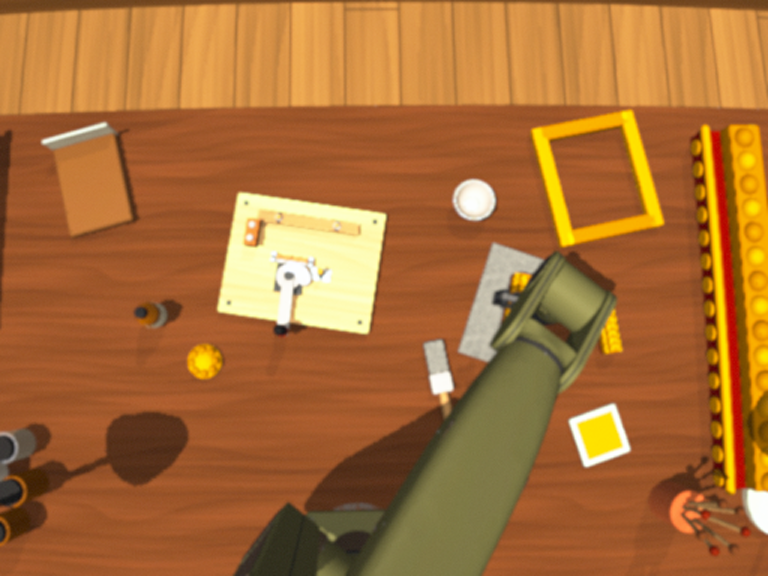

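The jaws are over the moulding at side-view (462,372), aligned across it. I'll descend and grip.

Emit:
arm_command([
  [[0, 0, 0.3], [0, 0, -0.06], 85],
  [[0, 0, 0.4], [0, 0, 0], 85],
  [[0, 0, 0.4], [0, 0, 0], 85],
  [[0, 0, 0.3], [0, 0, 0], 85],
  [[0, 0, 0.2], [0, 0, 0], 85],
  [[0, 0, 0.1], [0, 0, 0], 85],
  [[0, 0, 0], [0, 0, 0], 85],
])

```text
clock: 3.45
tool_pos: [0.4974, -0.331, 0.1936]
orientation: [-179.7, 0.6, 165.8]
ft_force: [0.1, 0.7, -0.4]
grip_width: 0.0848
```

```bash
python3 go.py .4955 -.3305 .191 165.7
```

```text
shift [0.05  0.001 0.064] turn [-0.053  0.096  0.01 ] | pos [ 0.4974 -0.331   0.1936] [-179.68    0.57  165.76] F [ 0.1  0.7 -0.4] T [ 0.01 -0.01 -0.01] w 84.8 t 3.45
```

Emit:
arm_command([
  [[0.05, 0, 0.06], [-0.05, 0.1, 0], 85],
  [[0, 0, 0], [0, 0, 0], 85],
])

```text
clock: 3.62
tool_pos: [0.4955, -0.3305, 0.1914]
orientation: [-180.0, -0.1, 165.8]
ft_force: [-0.7, 0.9, -0.2]
grip_width: 0.0849
```

```bash
python3 go.py .4955 -.3305 .191 165.7
```

```text
shift [0.001 0.001 0.009] turn [-0.    -0.01   0.011] | pos [ 0.4955 -0.3305  0.1914] [-1.8000e+02 -6.0000e-02  1.6577e+02] F [-0.7  0.9 -0.2] T [-0.02  0.03  0.02] w 84.9 t 3.62
```

Emit:
arm_command([
  [[0, 0, 0], [0, 0, 0], 60],
  [[0, 0, 0], [0, 0, 0], 55],
  [[0, 0, 0], [0, 0, 0], 45],
  [[0, 0, 0], [0, 0, 0], 45],
  [[0, 0, 0], [0, 0, 0], 45],
  [[0, 0, 0], [0, 0, 0], 45],
  [[0, 0, 0], [0, 0, 0], 45],
  [[0, 0, 0], [0, 0, 0], 45],
], newtons=40)

```text
clock: 4.28
tool_pos: [0.496, -0.3311, 0.1935]
orientation: [-179.9, 0.1, 165.8]
ft_force: [-0.1, -0.2, -0.1]
grip_width: 0.0494
```

```bash
python3 go.py .4955 -.3305 .191 165.7
```

```text
shift [0.016 0.011 0.062] turn [-0.017  0.022  0.011] | pos [ 0.496  -0.3311  0.1935] [-1.7990e+02  1.3000e-01  1.6577e+02] F [-0.1 -0.2 -0.1] T [-0.02 -0.01  0.01] w 49.4 t 4.28
```

Emit:
arm_command([
  [[0, 0, -0.1], [0, 0, 0], 45],
  [[0, 0, -0.25], [0, 0, 0], 45],
  [[0, 0, -0.4], [0, 0, 0], 45],
  [[0, 0, -0.5], [0, 0, 0], 45],
  [[0, 0, -0.5], [0, 0, 0], 45],
  [[0, 0, -0.5], [0, 0, 0], 45],
  [[0, 0, -0.4], [0, 0, 0], 45],
  [[0, 0, -0.3], [0, 0, 0], 45],
  [[0, 0, -0.2], [0, 0, 0], 45],
  [[0, 0, 0], [0, 0, 0], 45],
])

```text
clock: 5.12
tool_pos: [0.4947, -0.3297, 0.3275]
orientation: [180.0, -0.1, 165.8]
ft_force: [0.8, -0.5, -1.9]
grip_width: 0.0491
```

```bash
python3 go.py .6442 .0967 .32 80.65; python3 -c "
from look import *
snap('side','side2')"
```

```text
shift [-1.003 11.253  0.191] turn [-1.2000e-02 -2.3000e-02  1.4186e+01] | pos [ 0.4947 -0.3297  0.3275] [ 1.7997e+02 -1.4000e-01  1.6577e+02] F [ 0.8 -0.5 -1.9] T [-0.   -0.04 -0.01] w 49.1 t 5.12
```

View pics/side2.png

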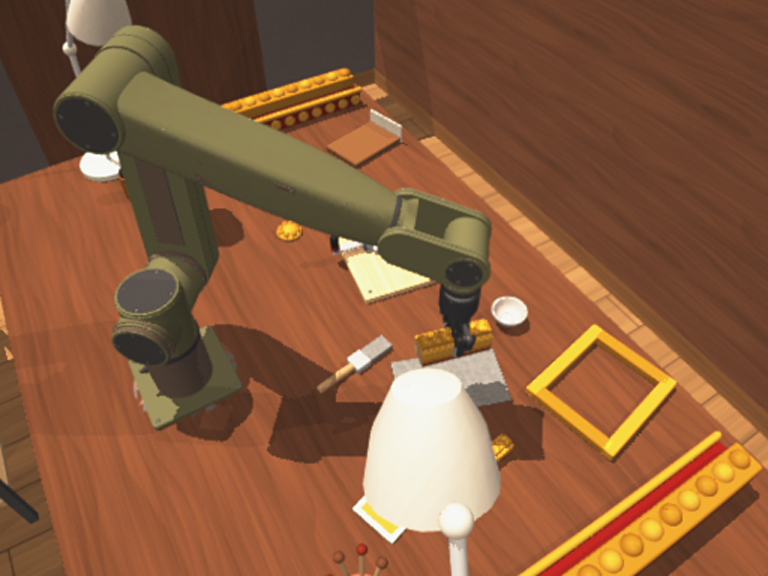

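The moulding is off the mat at (455,342) and held level. Next I'll carry it to the jig.

Emit:
arm_command([
  [[0, 0.3, 0], [0, 0, 0], 45],
  [[-0.1, 0.6, 0], [0, 0, 0], 45],
  [[-0.1, 0.8, 0], [0, 0, 0], 45],
  [[-0.1, 0.9, 0], [0, 0, 0], 45],
  [[-0.1, 0.9, 0], [0, 0, 0], 45],
  [[-0.1, 0.9, 0], [0, 0, 0], 45],
  [[-0.1, 0.9, 0], [0, 0, 0], 45],
  [[-0.1, 0.9, 0], [0, 0, 0], 45],
  [[-0.1, 0.9, 0], [0, 0, 0], 45],
  [[-0.1, 0.9, 0], [0, 0, 0], 45],
  [[-0.1, 0.8, 0], [0, 0, 0], 45],
  [[0, 0.5, 0], [0, 0, 0], 45],
])

```text
clock: 6.17
tool_pos: [0.6243, 0.0417, 0.3078]
orientation: [179.7, -1.9, 165.2]
ft_force: [0.6, -0.6, -1.8]
grip_width: 0.0492
```

Emit:
arm_command([
  [[0, 0, 0], [0, 0, 0.4], 45],
  [[0, 0, 0], [0, 0, 0.7], 45],
  [[0, 0, 0], [0, 0, 0.8], 45],
  [[0, 0, 0], [0, 0, 0.8], 45],
  [[0, 0, 0], [0, 0, 0.8], 45],
  [[0, 0, 0], [0, 0, 0.8], 45],
  [[0, 0, 0], [0, 0, 0.8], 45],
  [[0, 0, 0], [0, 0, 0.8], 45],
  [[0, 0, 0], [0, 0, 0.8], 45],
  [[0, 0, 0], [0, 0, 0.8], 45],
  [[0, 0, 0], [0, 0, 0.8], 45],
  [[0, 0, 0], [0, 0, 0.8], 45],
])

```text
clock: 7.17
tool_pos: [0.6148, 0.06, 0.2824]
orientation: [-176.3, -2.3, 108.7]
ft_force: [0.3, 0.1, -2.5]
grip_width: 0.0493
```

```bash
python3 go.py .6442 .0967 .32 80.65
```

```text
shift [ 0.672  0.93  -0.975] turn [-0.703 -0.229  4.687] | pos [0.6148 0.06   0.2824] [-176.28   -2.33  108.71] F [ 0.3  0.1 -2.5] T [-0.02 -0.04  0.03] w 49.3 t 7.17
```

Emit:
arm_command([
  [[0, 0, -0.4], [-0.15, -0.05, 0.4], 45],
  [[0, 0, -0.4], [-0.2, -0.1, 0.7], 45],
  [[0.1, 0.2, -0.3], [-0.2, -0.1, 0.8], 45],
  [[0.1, 0.2, 0], [-0.1, 0, 0.8], 45],
  [[0.1, 0.2, 0], [0, 0, 0.8], 45],
  [[0.1, 0.2, 0], [0, 0, 0.7], 45],
  [[0.1, 0.1, 0], [0, 0, 0.3], 45],
  [[0, 0, 0], [0, 0, 0], 45],
])

```text
clock: 7.83
tool_pos: [0.6468, 0.0882, 0.3103]
orientation: [-178.3, -0.2, 80.3]
ft_force: [-0.1, -0.6, -3.1]
grip_width: 0.0493
```

```bash
python3 go.py .6442 .0967 .32 80.65
```

```text
shift [ 0.198 -0.107 -0.238] turn [-0.281 -0.027 -0.056] | pos [0.6468 0.0882 0.3103] [-1.7831e+02 -1.6000e-01  8.0310e+01] F [-0.1 -0.6 -3.1] T [-0.02 -0.01 -0.  ] w 49.3 t 7.83
```

Emit:
arm_command([
  [[0.1, -0.05, 0], [-0.15, 0, -0.03], 45],
  [[0.1, -0.06, 0], [-0.13, -0.03, -0.03], 45],
  [[0, 0, 0], [0, 0, 0], 45],
])

```text
clock: 8.08
tool_pos: [0.6417, 0.0986, 0.3062]
orientation: [-179.7, 0.1, 80.9]
ft_force: [-0.2, 1.1, -1.9]
grip_width: 0.0493
```

```bash
python3 go.py .6442 .0967 .25 80.65;  python3 -c "
from look import *
snap('side','side3');snap('top','top3')"
```

```text
shift [-0.035  0.075  1.404] turn [-0.046  0.018  0.037] | pos [0.6417 0.0986 0.3062] [-1.7973e+02  1.1000e-01  8.0870e+01] F [-0.2  1.1 -1.9] T [ 0.05 -0.03 -0.  ] w 49.3 t 8.08
```

View pics/side3.png

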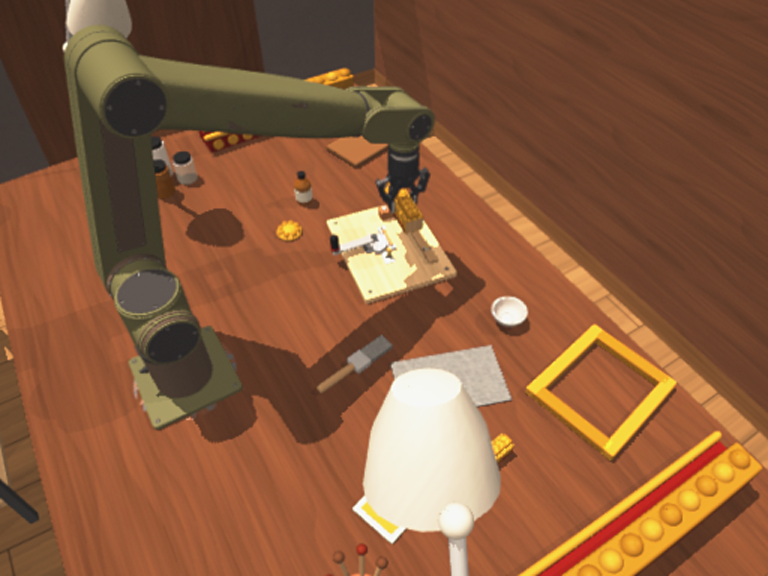

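View pics/top3.png

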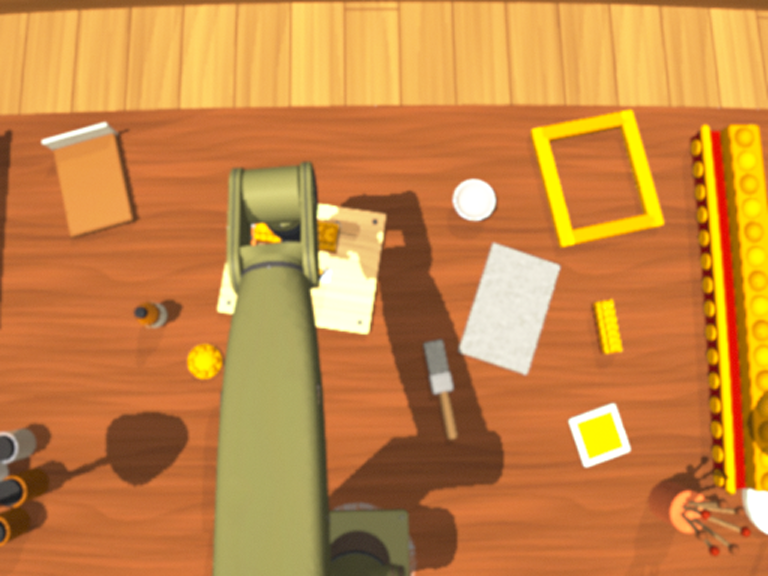

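The side view shows the moulding at (407,207) over the jig bed, parallel to the fence. The top view shows both its ends, at (265,233) and (327,235). I'll lower it to just above the bed.

Emit:
arm_command([
  [[-0.03, 0.07, 0.2], [-0.05, 0.02, 0.03], 45],
  [[0, 0, 0.3], [0, 0, 0], 45],
  [[0, 0, 0.4], [0, 0, 0], 45],
  [[0, 0, 0.4], [0, 0, 0], 45],
  [[0, 0, 0.2], [0, 0, 0], 45],
  [[0, 0, 0.1], [0, 0, 0], 45],
  [[0, 0, 0], [0, 0, 0], 45],
])

```text
clock: 8.77
tool_pos: [0.6445, 0.0948, 0.237]
orientation: [179.9, -0.0, 80.6]
ft_force: [-0.7, -0.3, -1.9]
grip_width: 0.0495
```

```bash
python3 go.py .6442 .0967 .225 80.65;
```

```text
shift [ 0.046 -0.015  0.299] turn [ 0.017 -0.002 -0.014] | pos [0.6445 0.0948 0.237 ] [ 1.799e+02 -1.000e-02  8.056e+01] F [-0.7 -0.3 -1.9] T [0.03 0.08 0.01] w 49.5 t 8.77
```

Emit:
arm_command([
  [[0.04, -0.01, 0.15], [0.01, 0, -0.01], 45],
  [[0, 0, 0.15], [0, 0, 0], 45],
  [[0, 0, 0.1], [0, 0, 0], 45],
  [[0, 0, 0.05], [0, 0, 0], 45],
  [[0, 0, 0], [0, 0, 0], 45],
])

```text
clock: 9.18
tool_pos: [0.6452, 0.0964, 0.2187]
orientation: [179.8, -0.0, 80.6]
ft_force: [0.3, -0.2, -1.9]
grip_width: 0.0494
```

```bash
python3 go.py .6442 .0967 .2055 80.65;python3 - <<'E'
from meas import *
f=snap('side','side4'); g=snap('top','top4')
im=f['frame'][:,:,::-1]
cv2.imwrite('pics/s4.png',cv2.resize(im[110:210,210:320],None,fx=6,fy=6,interpolation=cv2.INTER_CUBIC))
im=g['frame'][:,:,::-1]
cv2.imwrite('pics/t4.png',cv2.resize(im[120:230,140:265],None,fx=5,fy=5,interpolation=cv2.INTER_CUBIC))
E
```

```text
shift [ 0.003 -0.027  0.33 ] turn [ 0.031 -0.008 -0.006] | pos [0.6452 0.0964 0.2187] [ 1.7981e+02 -5.0000e-02  8.0620e+01] F [ 0.3 -0.2 -1.9] T [ 0.03  0.03 -0.05] w 49.4 t 9.18
```

View pics/s4.png

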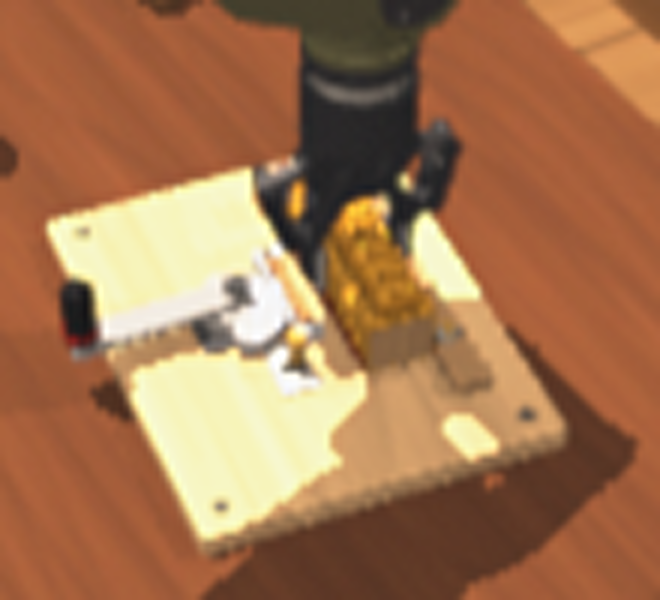

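View pics/t4.png

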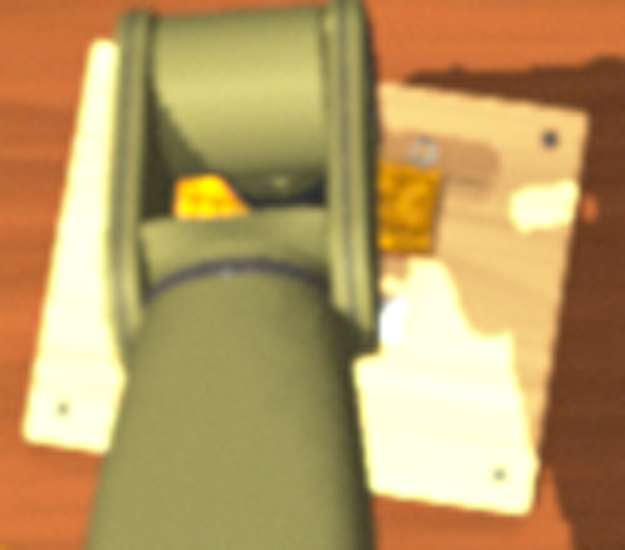

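```bash
python3 - <<'E'
from meas import *
f=pickle.load(open('pics/side4.pkl','rb'));g=pickle.load(open('pics/top4.pkl','rb'))
x,y,yd=np.load('pics/jo.npy');a=np.radians(yd);R=np.array([[np.cos(a),-np.sin(a)],[np.sin(a),np.cos(a)]]);o=np.array([x,y])
def jf(P): return np.c_[(P[:,:2]-o)@R,P[:,2]-.018].round(4)
P=allpts(g);J=jf(P.reshape(-1,3)).reshape(P.shape)
k=(J[...,2]>.05)&(J[...,2]<.063)&(J[...,1]<-.075)&(J[...,1]>-.13)&(abs(J[...,0]-.026)<.06)
print('shoulder',k.sum(),np.percentile(J[k],[2,50,98],axis=0))
k=(J[...,2]>.064)&(J[...,2]<.08)&(J[...,1]<-.075)&(J[...,1]>-.13)&(abs(J[...,0]-.026)<.06)
print('crest',k.sum(),np.percentile(J[k],[2,50,98],axis=0))
P=allpts(f);J=jf(P.reshape(-1,3)).reshape(P.shape)
k=(J[...,2]>.02)&(J[...,2]<.05)&(J[...,1]<-.085)&(J[...,1]>-.11)&(abs(J[...,0]-.026)<.05)
print('side end',k.sum(),np.percentile(J[k],[2,50,98],axis=0))
k=(J[...,2]>.02)&(J[...,2]<.075)&(J[...,1]<-.06)&(J[...,1]>-.09)&(abs(J[...,0]-.026)<.045)
print('side all',k.sum(),np.percentile(J[k],[1,50,99],axis=0))
# fence and shoe from side view
k=(J[...,2]>.007)&(J[...,2]<.016)&(J[...,1]<-.09)&(J[...,0]>.045)&(J[...,0]<.09)&(J[...,1]>-.12)
print('fence',k.sum(),np.percentile(J[k],[1,50,99],axis=0))
E
```

```text
shoulder 53 [[ 0.00152  -0.094888  0.050708]
 [ 0.0121   -0.0869    0.0577  ]
 [ 0.050292 -0.076608  0.062696]]
crest 62 [[ 0.012288 -0.09339   0.064832]
 [ 0.02475  -0.0848    0.06865 ]
 [ 0.039824 -0.076066  0.072534]]
side end 74 [[ 0.003238 -0.097608  0.020684]
 [ 0.02565  -0.0937    0.0358  ]
 [ 0.0538   -0.088846  0.049708]]
side all 99 [[ 0.001998 -0.0898    0.020596]
 [ 0.0172   -0.0786    0.0612  ]
 [ 0.070116 -0.061284  0.0745  ]]
fence 41 [[ 0.05598 -0.11882  0.0073 ]
 [ 0.0675  -0.1039   0.0134 ]
 [ 0.08082 -0.0916   0.01572]]
```

The moulding is centred at jig x≈26 with its near end at y≈-95, so its centre is at y≈-20. I'll lower it slowly.

Emit:
arm_command([
  [[0, -0.02, 0.08], [0.03, 0, 0], 45],
  [[0, 0, 0.08], [0, 0, 0], 45],
  [[0, 0, 0.05], [0, 0, 0], 45],
  [[0, 0, 0.03], [0, 0, 0], 45],
  [[0, 0, 0], [0, 0, 0], 45],
])

```text
clock: 9.7
tool_pos: [0.6451, 0.0967, 0.2104]
orientation: [179.8, -0.1, 80.6]
ft_force: [0.8, -0.2, -2.1]
grip_width: 0.0494
```

```bash
python3 go.py .6442 .0967 .2055 80.65
```

```text
shift [-0.003 -0.023  0.121] turn [ 0.031 -0.016 -0.005] | pos [0.6451 0.0967 0.2104] [ 1.7981e+02 -1.0000e-01  8.0620e+01] F [ 0.8 -0.2 -2.1] T [-0.03 -0.01 -0.02] w 49.4 t 9.7
```

Emit:
arm_command([
  [[0, -0.02, 0.04], [0.03, -0.02, 0], 45],
  [[0, 0, 0.03], [0, 0, 0], 45],
  [[0, 0, 0.02], [0, 0, 0], 45],
])

```text
clock: 9.95
tool_pos: [0.6444, 0.0968, 0.2067]
orientation: [180.0, 0.0, 80.6]
ft_force: [0.5, -0.9, -2.0]
grip_width: 0.0495
```

Emit:
arm_command([
  [[0, 0, 0.02], [0, 0, 0], 45],
  [[0, 0, 0.02], [0, 0, 0], 45],
])

```text
clock: 10.12
tool_pos: [0.6444, 0.0968, 0.2055]
orientation: [-180.0, 0.0, 80.6]
ft_force: [-2.4, -0.2, 5.2]
grip_width: 0.0491
```

```bash
python3 go.py .6442 .0967 .2055 80.65
```

```text
shift [-0.004 -0.006 -0.   ] turn [-0.001  0.007 -0.005] | pos [0.6444 0.0968 0.2055] [-1.7999e+02  4.0000e-02  8.0620e+01] F [-2.4 -0.2  5.2] T [-0.06  0.65 -0.04] w 49.1 t 10.12
```

Emit:
arm_command([
  [[0.05, 0, 0], [0, 0, 0], 45],
  [[0.07, 0, 0], [0, 0, 0], 45],
  [[0.07, 0, 0], [0, 0, 0], 45],
  [[0.05, 0, 0], [0, 0, 0], 45],
  [[0.05, 0, 0], [0, 0, 0], 45],
])

```text
clock: 10.53
tool_pos: [0.6467, 0.109, 0.2056]
orientation: [179.9, 0.0, 80.6]
ft_force: [0.6, -0.5, -0.9]
grip_width: 0.0497
```

```bash
python3 go.py .6474 .1164 .2055 80.65
```

```text
shift [ 0.186 -0.012  0.001] turn [ 0.009  0.007 -0.009] | pos [0.6467 0.109  0.2056] [1.7995e+02 4.0000e-02 8.0600e+01] F [ 0.6 -0.5 -0.9] T [-0.11  0.    0.03] w 49.7 t 10.53
```

Emit:
arm_command([
  [[0.05, 0, 0], [0, 0, 0], 45],
  [[0.04, 0, 0.005], [0, 0, 0], 45],
  [[0.03, 0, 0], [0, 0, 0], 45],
])

```text
clock: 10.78
tool_pos: [0.6477, 0.1146, 0.2056]
orientation: [179.9, 0.1, 80.6]
ft_force: [0.2, 0.4, -1.3]
grip_width: 0.0498
```

Emit:
arm_command([
  [[0.03, 0, 0], [0, 0, 0], 45],
  [[0.025, 0, 0], [0, 0, 0], 45],
])

```text
clock: 10.95
tool_pos: [0.6481, 0.117, 0.2055]
orientation: [179.9, 0.1, 80.7]
ft_force: [-0.4, -0.9, -1.4]
grip_width: 0.0495
```

```bash
python3 go.py .6474 .1164 .2055 80.65
```

```text
shift [-0.019 -0.015  0.001] turn [0.014 0.011 0.   ] | pos [0.6481 0.117  0.2055] [1.7992e+02 7.0000e-02 8.0650e+01] F [-0.4 -0.9 -1.4] T [-0.13  0.01  0.01] w 49.5 t 10.95
```

Emit:
arm_command([
  [[0.02, 0, 0], [0, 0, 0], 45],
  [[0.02, 0, 0], [0, 0, 0], 45],
])

```text
clock: 11.12
tool_pos: [0.6484, 0.1184, 0.2056]
orientation: [179.9, 0.2, 80.7]
ft_force: [-0.9, -5.6, 0.4]
grip_width: 0.0493
```

Emit:
arm_command([
  [[0.02, 0, 0], [0, 0, 0], 45],
  [[0.02, 0, 0], [0, 0, 0], 45],
])

```text
clock: 11.28
tool_pos: [0.6486, 0.1188, 0.2057]
orientation: [180.0, 0.3, 80.7]
ft_force: [-2.1, -4.2, -0.3]
grip_width: 0.0493
```

Emit:
arm_command([
  [[0.02, 0, 0], [0, 0, 0], 45],
  [[0.02, 0, 0], [0, 0, 0], 45],
])

```text
clock: 11.45
tool_pos: [0.6488, 0.1192, 0.2058]
orientation: [-180.0, 0.5, 80.7]
ft_force: [-1.4, -4.1, -0.1]
grip_width: 0.0494
```

```bash
python3 go.py .6487 .119 .2055 80.65;python3 - <<'E'
from meas import *
f=snap('side','side5')
im=f['frame'][:,:,::-1]
cv2.imwrite('pics/s5.png',cv2.resize(im[110:210,210:320],None,fx=6,fy=6,interpolation=cv2.INTER_CUBIC))
E
```

```text
shift [-0.006 -0.002  0.009] turn [-0.001  0.081  0.007] | pos [0.6488 0.1192 0.2058] [-179.99    0.48   80.69] F [-1.4 -4.1 -0.1] T [-0.57  0.24  0.08] w 49.4 t 11.45
```

View pics/s5.png

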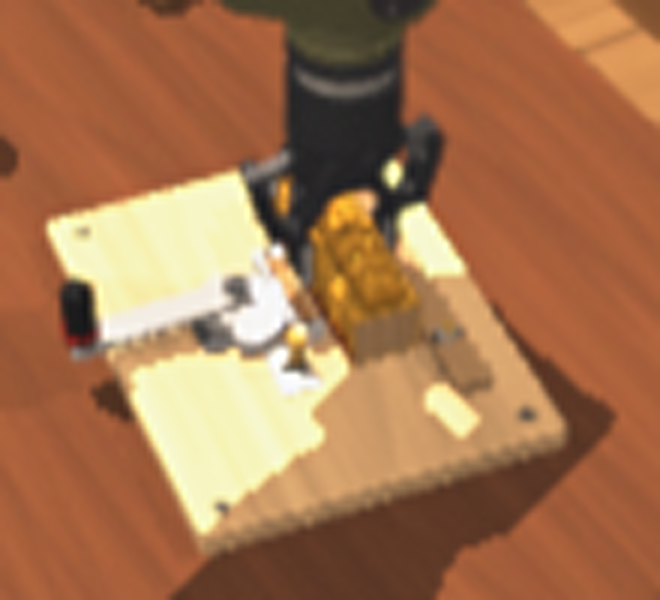

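Emit:
arm_command([
  [[-0.03, 0, 0.01], [0, 0.08, 0], 45],
  [[0, 0, 0], [0, 0, 0], 45],
])

```text
clock: 11.67
tool_pos: [0.6487, 0.1177, 0.2056]
orientation: [-180.0, -0.0, 80.7]
ft_force: [-0.9, -0.4, 0.2]
grip_width: 0.0492
```

```bash
python3 go.py .6487 .119 .2055 80.65
```

```text
shift [ 0.032 -0.004  0.001] turn [-0.002 -0.006  0.002] | pos [0.6487 0.1177 0.2056] [-1.7999e+02 -4.0000e-02  8.0660e+01] F [-0.9 -0.4  0.2] T [-0.24  0.12  0.07] w 49.2 t 11.67
```

Emit:
arm_command([
  [[0.02, 0, 0.005], [0, 0, 0], 45],
  [[0.015, 0, 0], [0, 0, 0], 45],
])

```text
clock: 11.83
tool_pos: [0.6489, 0.1181, 0.2056]
orientation: [-180.0, 0.1, 80.7]
ft_force: [-1.1, -4.1, 0.2]
grip_width: 0.0495
```

Emit:
arm_command([
  [[0, 0, 0], [0, 0, 0], 52],
  [[0, 0, 0], [0, 0, 0], 54],
  [[0, 0, 0], [0, 0, 0], 58],
  [[0, 0, 0], [0, 0, 0], 58],
  [[0, 0, 0], [0, 0, 0], 58],
], newtons=20)

```text
clock: 12.25
tool_pos: [0.6497, 0.12, 0.2069]
orientation: [179.8, -0.2, 80.6]
ft_force: [-0.2, -0.1, -0.0]
grip_width: 0.0579
```

```bash
python3 go.py .6487 .119 .2055 80.65
```

```text
shift [-0.029 -0.022  0.034] turn [ 0.028 -0.031 -0.004] | pos [0.6497 0.12   0.2069] [179.83  -0.19  80.63] F [-0.2 -0.1 -0. ] T [0.02 0.02 0.04] w 57.9 t 12.25
```

Released, with no force left. I'll rise straight up and look.

Emit:
arm_command([
  [[0, 0, -0.1], [0, 0, 0], 58],
  [[0, 0, -0.2], [0, 0, 0], 58],
  [[0, 0, -0.4], [0, 0, 0], 58],
  [[0, 0, -0.5], [0, 0, 0], 58],
  [[0, 0, -0.6], [0, 0, 0], 58],
  [[0, 0, -0.6], [0, 0, 0], 58],
  [[0, 0, -0.4], [0, 0, 0], 58],
  [[0, 0, -0.2], [0, 0, 0], 58],
])

```text
clock: 12.92
tool_pos: [0.6483, 0.1204, 0.3323]
orientation: [-179.9, -0.2, 80.7]
ft_force: [0.9, -0.4, 1.0]
grip_width: 0.0581
```

```bash
python3 go.py .56 0 .32 80.65
```

```text
shift [-3.329 -1.689  0.301] turn [-0.02  -0.031  0.001] | pos [0.6483 0.1204 0.3323] [-179.88   -0.19   80.65] F [ 0.9 -0.4  1. ] T [ 0.04 -0.01 -0.05] w 58.1 t 12.92
```

```bash
cat > lev.py <<'E'
import sys,numpy as np
from go import to
x,y,yd=np.load('pics/jo.npy');A=np.radians(yd);R=np.array([[np.cos(A),-np.sin(A)],[np.sin(A),np.cos(A)]]);o=np.array([x,y])
def tgt(a,off,z,r=.11):
    q=np.array([-.05,0])+r*np.array([-np.cos(a),-np.sin(a)])-off*np.array([np.sin(a),-np.cos(a)])
    w=o+R@q; return w[0],w[1],z,yd+90+np.degrees(a)
def here(r=.11):
    from cell import sensors
    s=sensors.get_state(); q=R.T@(s['tool_pos'][:2]-o)-[-.05,0]
    f=R.T@s['ft_force'][:2]; 
    th=np.arctan2(-q[1],-q[0]); rad=np.hypot(*q)
    a=th+np.arcsin(.023/rad)
    t=np.array([np.sin(a),-np.cos(a)]); rr=np.array([-np.cos(a),-np.sin(a)])
    print('lever a if touching (off 23):',round(a,3),'rad',round(rad*1000,1),'(112.4) F along push',round(-f@t,1),'radial',round(f@rr,1),'Fz',round(s['ft_force'][2],1),'tool yaw-a deg',round((s['orientation'][2]-yd-90-np.degrees(a)+180)%360-180,2))
if __name__=='__main__':
    here(); T=tgt(*map(float,sys.argv[1:])); print(np.round(T,4)); to(*T)
E
python3 lev.py .07 .035 .33
```

```text
lever a if touching (off 23): -2.783 rad 76.4 (112.4) F along push 0.5 radial 0.8 Fz 1.0 tool yaw-a deg 159.44
[ 0.4661  0.1739  0.33   84.6641]
shift [ 0.579 -4.711  0.07 ] turn [-0.018 -0.032 -0.668] | pos [0.6483 0.1204 0.3323] [-179.88   -0.19   80.65] F [ 0.9 -0.4  1. ] T [ 0.04 -0.01 -0.05] w 58.1 t 12.92
```

Emit:
arm_command([
  [[0, -0.3, 0], [0, 0, 0], 20],
  [[0.1, -0.6, 0], [0, 0, -0.2], 0],
  [[0.1, -0.7, 0], [0, 0, -0.2], 0],
  [[0.1, -0.7, 0], [0, 0, -0.2], 0],
  [[0.1, -0.7, 0], [0, 0, -0.1], 0],
  [[0.1, -0.7, 0], [0, 0, 0], 0],
  [[0.1, -0.6, 0], [0, 0, 0], 0],
  [[0, -0.3, 0], [0, 0, 0], 0],
  [[0, 0, 0], [0, 0, 0], 0],
])

```text
clock: 13.67
tool_pos: [0.4619, 0.1668, 0.3378]
orientation: [179.5, -0.4, 84.9]
ft_force: [-0.5, 0.3, -0.3]
grip_width: 0.0002
```

```bash
python3 lev.py .07 .035 .26;python3 - <<'E'
from meas import *
f=snap('top','top6'); g=snap('side','side6')
im=f['frame'][:,:,::-1]
cv2.imwrite('pics/t6.png',cv2.resize(im[120:230,140:265],None,fx=5,fy=5,interpolation=cv2.INTER_CUBIC))
im=g['frame'][:,:,::-1]
cv2.imwrite('pics/s6.png',cv2.resize(im[90:210,190:320],None,fx=5,fy=5,interpolation=cv2.INTER_CUBIC))
E
```

```text
lever a if touching (off 23): 0.03 rad 116.9 (112.4) F along push 0.2 radial 0.6 Fz -0.3 tool yaw-a deg 2.6
[ 0.4661  0.1739  0.26   84.6641]
shift [0.171 0.072 1.946] turn [ 0.091 -0.066  0.047] | pos [0.4619 0.1668 0.3378] [179.45  -0.39  84.95] F [-0.5  0.3 -0.3] T [-0.01  0.03 -0.  ] w 0.2 t 13.67
```

View pics/t6.png

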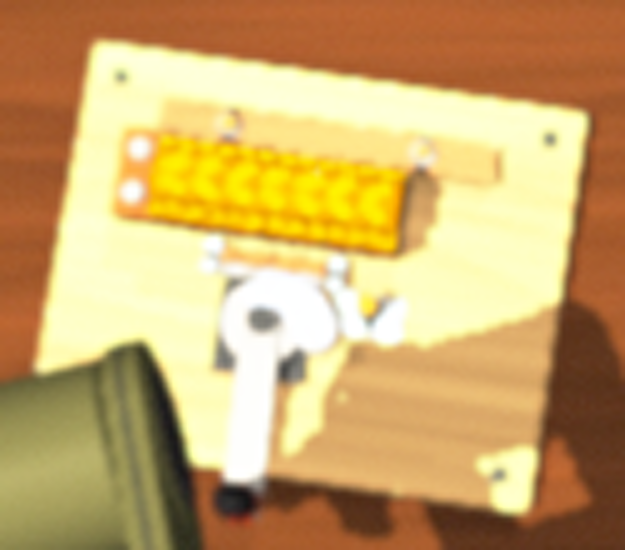

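View pics/s6.png

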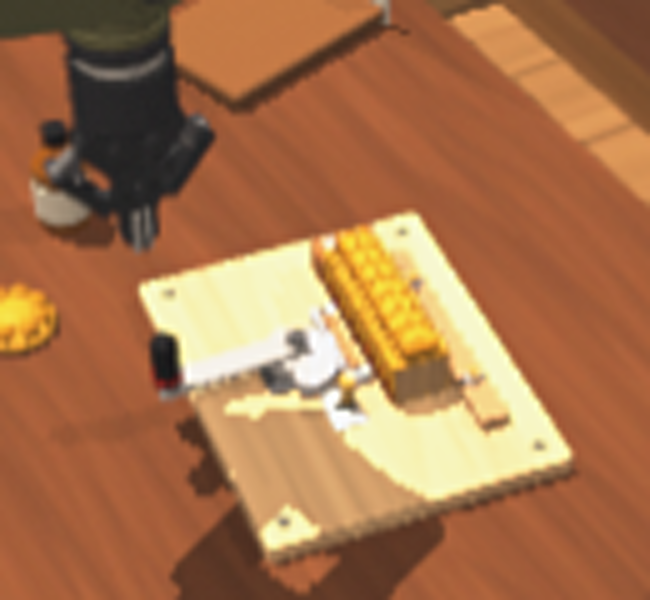

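In the top crop the moulding lies flat in the channel, its left end against the brown stop at (150,175), with the shoe at (275,260) clear of it. The lever still points at the robot, its knob at (237,497). I'll descend beside the knob on its +y side.

Emit:
arm_command([
  [[0.17, 0.07, 0], [0.09, -0.06, 0.05], 0],
  [[0, 0, 0.3], [0, 0, 0], 0],
  [[0, 0, 0.5], [0, 0, 0], 0],
  [[0, 0, 0.5], [0, 0, 0], 0],
  [[0, 0, 0.3], [0, 0, 0], 0],
  [[0, 0, 0.1], [0, 0, 0], 0],
  [[0, 0, 0], [0, 0, 0], 0],
])

```text
clock: 14.35
tool_pos: [0.4743, 0.1734, 0.2661]
orientation: [179.8, -0.0, 84.4]
ft_force: [0.0, 0.2, -0.5]
grip_width: -0.0
```

```bash
python3 lev.py .07 .035 .226
```

```text
lever a if touching (off 23): -0.049 rad 107.8 (112.4) F along push 0.2 radial 0.0 Fz -0.5 tool yaw-a deg 6.5
[ 0.4661  0.1739  0.226  84.6641]
shift [-0.01  -0.208  1.002] turn [ 0.038 -0.007 -0.051] | pos [0.4743 0.1734 0.2661] [ 1.7977e+02 -4.0000e-02  8.4360e+01] F [ 0.   0.2 -0.5] T [-0.04  0.    0.04] w -0.0 t 14.35
```

Emit:
arm_command([
  [[0, -0.1, 0.2], [0.04, 0, -0.05], 0],
  [[0, -0.1, 0.3], [0, 0, 0], 0],
  [[0, 0, 0.3], [0, 0, 0], 0],
  [[0, 0, 0.2], [0, 0, 0], 0],
  [[0, 0, 0], [0, 0, 0], 0],
])

```text
clock: 14.77
tool_pos: [0.467, 0.1743, 0.2235]
orientation: [179.9, -0.1, 84.6]
ft_force: [-0.3, -0.5, 0.1]
grip_width: 0.0002
```

```bash
python3 lev.py .07 .025 .226;python3 - <<'E'
from meas import *
f=snap('top','top7'); g=snap('side','side7')
im=g['frame'][:,:,::-1]
cv2.imwrite('pics/s7.png',cv2.resize(im[90:210,190:320],None,fx=5,fy=5,interpolation=cv2.INTER_CUBIC))
E
```

```text
lever a if touching (off 23): -0.043 rad 114.8 (112.4) F along push -0.6 radial 0.2 Fz 0.1 tool yaw-a deg 6.45
[ 0.4652  0.1639  0.226  84.6641]
shift [-0.263 -0.02  -0.064] turn [ 0.01  -0.013 -0.004] | pos [0.467  0.1743 0.2235] [ 1.7994e+02 -8.0000e-02  8.4640e+01] F [-0.3 -0.5  0.1] T [-0.    0.02 -0.01] w 0.2 t 14.77
```

View pics/s7.png

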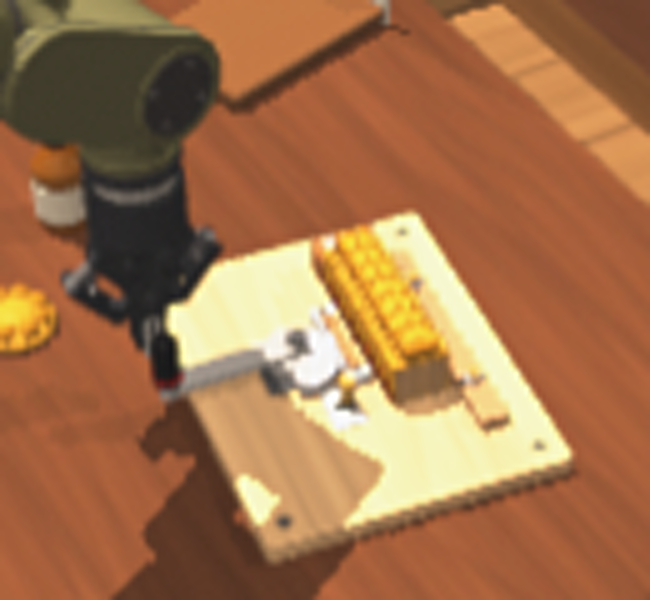

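The closed fingers stand just behind the knob at (160,340), level with it and above the bar. I'll approach until contact.

Emit:
arm_command([
  [[-0.1, -0.02, 0], [0, 0, 0], 0],
  [[-0.1, 0, 0], [0, 0, 0], 0],
  [[-0.05, 0, 0], [0, 0, 0], 0],
])

```text
clock: 15.12
tool_pos: [0.4666, 0.1644, 0.2269]
orientation: [179.6, -0.2, 84.7]
ft_force: [-0.0, -0.6, 0.3]
grip_width: 0.0001
```

Emit:
arm_command([
  [[-0.05, 0, 0], [0, 0, 0], 0],
  [[-0.05, 0, 0], [0, 0, 0], 0],
])

```text
clock: 15.28
tool_pos: [0.4661, 0.1608, 0.2274]
orientation: [179.6, -0.5, 84.6]
ft_force: [1.1, 6.8, -5.4]
grip_width: 0.0
```

```bash
python3 lev.py .1 .023 .2235
```

```text
lever a if touching (off 23): 0.079 rad 111.1 (112.4) F along push 6.9 radial -0.5 Fz -5.4 tool yaw-a deg -0.62
[ 0.4641  0.1587  0.2235 86.383 ]
shift [-0.06  -0.045  0.096] turn [ 0.073 -0.087 -0.305] | pos [0.4661 0.1608 0.2274] [179.57  -0.53  84.55] F [ 1.1  6.8 -5.4] T [ 1.13 -0.08 -0.03] w 0.0 t 15.28
```

Emit:
arm_command([
  [[-0.1, -0.03, 0.02], [0.03, -0.04, -0.35], 0],
  [[-0.13, -0.03, 0.02], [0.03, -0.04, -0.5], 0],
  [[-0.14, -0.03, 0.02], [0, 0, -0.5], 0],
  [[-0.14, -0.03, 0.02], [0, 0, -0.5], 0],
])

```text
clock: 15.62
tool_pos: [0.4619, 0.1432, 0.2272]
orientation: [179.4, -0.8, 95.9]
ft_force: [-3.3, 6.1, 2.6]
grip_width: 0.0001
```

```bash
python3 lev.py .4 .023 .2235
```

```text
lever a if touching (off 23): 0.241 rad 111.5 (112.4) F along push 6.3 radial 2.8 Fz 2.6 tool yaw-a deg 1.45
[  0.4601   0.1253   0.2235 103.5718]
shift [-0.442 -0.091  0.084] turn [ 0.107 -0.131 -1.277] | pos [0.4619 0.1432 0.2272] [179.41  -0.83  95.92] F [-3.3  6.1  2.6] T [ 1.02  0.39 -0.02] w 0.1 t 15.62
```

Emit:
arm_command([
  [[-0.15, -0.03, 0.03], [0.03, -0.04, -0.4], 0],
  [[-0.15, -0.03, 0.03], [0.03, -0.04, -0.45], 0],
  [[-0.15, -0.03, 0.02], [0.03, -0.03, -0.45], 0],
  [[-0.15, -0.03, 0.02], [0.02, -0.03, -0.5], 0],
  [[-0.15, -0.03, 0.02], [0, 0, -0.5], 0],
  [[-0.15, -0.03, 0.02], [0, 0, -0.5], 0],
])

```text
clock: 16.12
tool_pos: [0.4629, 0.1099, 0.2271]
orientation: [179.5, -1.0, 113.3]
ft_force: [-6.0, 6.4, 4.4]
grip_width: 0.0004
```

```bash
python3 lev.py .8 .023 .2235
```

```text
lever a if touching (off 23): 0.542 rad 111.1 (112.4) F along push 8.2 radial 3.2 Fz 4.4 tool yaw-a deg 1.61
[4.703000e-01 8.190000e-02 2.235000e-01 1.264901e+02]
shift [-0.719 -0.109  0.077] turn [ 0.109 -0.152 -2.196] | pos [0.4629 0.1099 0.2271] [179.46  -0.98 113.32] F [-6.   6.4  4.4] T [ 0.76  0.66 -0.01] w 0.4 t 16.12
```

Emit:
arm_command([
  [[-0.15, -0.03, 0.01], [0.03, -0.05, -0.4], 0],
  [[-0.15, -0.03, 0.01], [0.03, -0.05, -0.45], 0],
  [[-0.15, -0.03, 0.01], [0.03, -0.04, -0.45], 0],
  [[-0.15, -0.03, 0.01], [0.02, -0.03, -0.45], 0],
  [[-0.15, -0.03, 0.01], [0.02, -0.03, -0.5], 0],
  [[-0.15, -0.03, 0.01], [0, 0, -0.5], 0],
])

```text
clock: 16.62
tool_pos: [0.4737, 0.078, 0.2271]
orientation: [179.5, -0.6, 130.4]
ft_force: [-4.7, 5.5, 3.5]
grip_width: 0.0002
```

```bash
python3 lev.py 1.1 .023 .2265
```

```text
lever a if touching (off 23): 0.847 rad 111.0 (112.4) F along push 7.2 radial 0.1 Fz 3.5 tool yaw-a deg 1.24
[4.887000e-01 5.380000e-02 2.265000e-01 1.436788e+02]
shift [-0.706 -0.108  0.007] turn [ 0.089 -0.098 -2.213] | pos [0.4737 0.078  0.2271] [179.54  -0.64 130.4 ] F [-4.7  5.5  3.5] T [ 0.83  0.64 -0.03] w 0.2 t 16.62
```

Emit:
arm_command([
  [[-0.14, -0.03, 0], [0.03, -0.04, -0.4], 0],
  [[-0.15, -0.03, 0], [0.03, -0.04, -0.45], 0],
  [[-0.15, -0.03, 0], [0.03, -0.03, -0.45], 0],
  [[-0.15, -0.03, 0], [0.02, -0.03, -0.45], 0],
  [[-0.15, -0.03, 0], [0, 0, -0.5], 0],
])

```text
clock: 17.03
tool_pos: [0.4887, 0.0558, 0.2271]
orientation: [179.7, -0.7, 144.4]
ft_force: [-5.0, 5.3, 3.4]
grip_width: 0.0
```

```bash
python3 lev.py 1.3 .023 .2265
```

```text
lever a if touching (off 23): 1.089 rad 111.1 (112.4) F along push 7.2 radial -1.2 Fz 3.4 tool yaw-a deg 1.34
[5.05300e-01 3.86000e-02 2.26500e-01 1.55138e+02]
shift [-0.587 -0.106  0.008] turn [ 0.065 -0.112 -1.794] | pos [0.4887 0.0558 0.2271] [179.67  -0.7  144.38] F [-5.   5.3  3.4] T [0.73 0.64 0.01] w 0.0 t 17.03
```

Emit:
arm_command([
  [[-0.14, -0.03, 0], [0.03, -0.04, -0.4], 0],
  [[-0.14, -0.03, 0], [0.03, -0.04, -0.4], 0],
  [[-0.12, -0.03, 0], [0.02, -0.03, -0.4], 0],
  [[-0.1, -0.02, 0], [0, 0, -0.3], 0],
])

```text
clock: 17.37
tool_pos: [0.5012, 0.0434, 0.227]
orientation: [179.8, -0.9, 153.7]
ft_force: [-6.7, 4.6, 5.0]
grip_width: -0.0001
```

```bash
python3 lev.py 1.4 .023 .2265
```

```text
lever a if touching (off 23): 1.247 rad 111.2 (112.4) F along push 8.1 radial -0.9 Fz 5.0 tool yaw-a deg 1.62
[5.146000e-01 3.240000e-02 2.265000e-01 1.608675e+02]
shift [-0.423 -0.098  0.007] turn [ 0.048 -0.143 -1.189] | pos [0.5012 0.0434 0.227 ] [179.76  -0.87 153.74] F [-6.7  4.6  5. ] T [0.59 0.89 0.01] w -0.1 t 17.37
```

Emit:
arm_command([
  [[-0.1, -0.02, 0], [0.02, -0.04, -0.25], 0],
  [[-0.1, -0.02, 0], [0.02, -0.04, -0.25], 0],
  [[-0.08, -0.02, 0], [0, -0.02, -0.25], 0],
])

```text
clock: 17.62
tool_pos: [0.5083, 0.0379, 0.2271]
orientation: [179.8, -1.0, 158.4]
ft_force: [-6.5, 4.6, 4.0]
grip_width: -0.0005
```

```bash
python3 lev.py 1.5 .023 .2265
```

```text
lever a if touching (off 23): 1.328 rad 111.2 (112.4) F along push 7.8 radial -1.6 Fz 4.0 tool yaw-a deg 1.66
[5.245000e-01 2.710000e-02 2.265000e-01 1.665971e+02]
shift [-0.477 -0.102  0.005] turn [ 0.048 -0.165 -1.367] | pos [0.5083 0.0379 0.2271] [179.78  -1.01 158.4 ] F [-6.5  4.6  4. ] T [0.7  0.9  0.04] w -0.5 t 17.62
```

Emit:
arm_command([
  [[-0.07, -0.015, 0], [0.02, -0.04, -0.2], 0],
  [[-0.07, -0.015, 0], [0.02, -0.04, -0.2], 0],
  [[-0.06, -0.01, 0], [0, 0, -0.15], 0],
])

```text
clock: 17.87
tool_pos: [0.5127, 0.0351, 0.2271]
orientation: [179.8, -1.3, 161.8]
ft_force: [-7.8, 4.4, 5.5]
grip_width: -0.0002
```

Emit:
arm_command([
  [[-0.05, -0.01, 0], [0, -0.03, -0.12], 0],
  [[-0.05, -0.01, 0], [0, 0, -0.12], 0],
])

```text
clock: 18.03
tool_pos: [0.5144, 0.0339, 0.2271]
orientation: [179.7, -1.7, 163.3]
ft_force: [-6.9, 4.3, 5.2]
grip_width: 0.0002
```

```bash
python3 lev.py 1.5 .023 .2265
```

```text
lever a if touching (off 23): 1.394 rad 111.2 (112.4) F along push 7.9 radial -1.7 Fz 5.2 tool yaw-a deg 2.82
[5.245000e-01 2.710000e-02 2.265000e-01 1.665971e+02]
shift [-0.292 -0.09   0.006] turn [ 0.053 -0.287 -0.547] | pos [0.5144 0.0339 0.2271] [179.73  -1.73 163.32] F [-6.9  4.3  5.2] T [ 0.64  0.9  -0.02] w 0.2 t 18.03
```

Emit:
arm_command([
  [[-0.05, -0.015, 0], [0.02, -0.1, -0.1], 0],
  [[-0.05, -0.015, 0], [0.02, -0.1, -0.1], 0],
])

```text
clock: 18.2
tool_pos: [0.516, 0.0327, 0.227]
orientation: [179.8, -1.1, 164.5]
ft_force: [-6.9, 5.2, 3.8]
grip_width: -0.0001
```

Emit:
arm_command([
  [[-0.05, -0.015, 0], [0, -0.1, -0.1], 0],
  [[-0.05, -0.015, 0], [0, -0.1, -0.1], 0],
])

```text
clock: 18.37
tool_pos: [0.5174, 0.0313, 0.227]
orientation: [179.7, -0.5, 165.8]
ft_force: [-7.1, 3.7, 5.1]
grip_width: -0.0
```

```bash
python3 lev.py 1.5 .023 .2265
```

```text
lever a if touching (off 23): 1.427 rad 111.9 (112.4) F along push 7.9 radial -1.3 Fz 5.1 tool yaw-a deg 3.36
[5.245000e-01 2.710000e-02 2.265000e-01 1.665971e+02]
shift [-0.199 -0.058  0.01 ] turn [ 0.044 -0.079 -0.138] | pos [0.5174 0.0313 0.227 ] [179.74  -0.48 165.77] F [-7.1  3.7  5.1] T [ 0.51  1.12 -0.01] w -0.0 t 18.37
```

Emit:
arm_command([
  [[-0.05, -0.01, 0], [0, -0.05, -0.05], 0],
  [[-0.05, -0.01, 0], [0, -0.05, -0.05], 0],
])

```text
clock: 18.53
tool_pos: [0.5188, 0.0304, 0.227]
orientation: [179.7, -0.5, 166.4]
ft_force: [-7.5, 4.3, 6.7]
grip_width: -0.0
```

Emit:
arm_command([
  [[-0.05, -0.01, 0], [0, -0.05, -0.05], 0],
  [[-0.05, -0.01, 0], [0, -0.05, -0.05], 0],
])

```text
clock: 18.7
tool_pos: [0.5202, 0.0295, 0.227]
orientation: [179.6, -0.5, 167.0]
ft_force: [-8.3, 4.2, 5.5]
grip_width: -0.0001
```

Emit:
arm_command([
  [[-0.05, -0.01, 0], [0, -0.05, -0.05], 0],
  [[-0.05, -0.01, 0], [0, -0.05, -0.05], 0],
])

```text
clock: 18.87
tool_pos: [0.5216, 0.0286, 0.227]
orientation: [179.5, -0.6, 167.6]
ft_force: [-8.4, 3.8, 5.6]
grip_width: 0.0
```

```bash
python3 lev.py 1.55 .023 .2265
```

```text
lever a if touching (off 23): 1.47 rad 112.4 (112.4) F along push 9.1 radial -1.5 Fz 5.6 tool yaw-a deg 2.71
[5.297000e-01 2.480000e-02 2.265000e-01 1.694619e+02]
shift [-0.218 -0.048  0.009] turn [ 0.079 -0.093 -0.309] | pos [0.5216 0.0286 0.227 ] [179.54  -0.57 167.61] F [-8.4  3.8  5.6] T [0.57 1.16 0.07] w 0.0 t 18.87
```

Emit:
arm_command([
  [[-0.05, -0.01, 0], [0.03, -0.06, -0.08], 0],
  [[-0.05, -0.01, 0], [0.03, -0.06, -0.08], 0],
])

```text
clock: 19.03
tool_pos: [0.5231, 0.0282, 0.227]
orientation: [179.7, -0.5, 168.6]
ft_force: [-7.1, 5.6, 5.2]
grip_width: -0.0002
```

Emit:
arm_command([
  [[-0.05, -0.01, 0], [0.02, -0.06, -0.08], 0],
  [[-0.05, -0.01, 0], [0, -0.06, -0.08], 0],
])

```text
clock: 19.2
tool_pos: [0.5245, 0.0276, 0.2269]
orientation: [179.7, -0.4, 169.6]
ft_force: [-9.1, 2.6, 5.0]
grip_width: 0.0001
```

```bash
python3 lev.py 1.55 .023 .2265
```

```text
lever a if touching (off 23): 1.498 rad 112.0 (112.4) F along push 9.5 radial -0.4 Fz 5.0 tool yaw-a deg 3.05
[5.297000e-01 2.480000e-02 2.265000e-01 1.694619e+02]
shift [-0.14  -0.044  0.01 ] turn [ 0.043 -0.066  0.015] | pos [0.5245 0.0276 0.2269] [179.74  -0.4  169.55] F [-9.1  2.6  5. ] T [0.28 1.29 0.02] w 0.1 t 19.2
```

Emit:
arm_command([
  [[-0.05, -0.01, 0], [0.02, -0.06, -0.03], 0],
  [[-0.04, -0.01, 0], [0.02, -0.06, -0.03], 0],
])

```text
clock: 19.37
tool_pos: [0.5255, 0.0272, 0.227]
orientation: [179.8, -0.3, 169.9]
ft_force: [-7.6, 6.2, 4.9]
grip_width: -0.0002
```

Emit:
arm_command([
  [[-0.05, -0.01, 0], [0.02, -0.06, -0.04], 0],
  [[-0.04, -0.01, 0], [0, -0.06, -0.04], 0],
])

```text
clock: 19.53
tool_pos: [0.5265, 0.0268, 0.2269]
orientation: [179.8, -0.3, 170.4]
ft_force: [-8.5, 2.8, 6.4]
grip_width: 0.0
```

```bash
python3 lev.py 1.55 .023 .2265
```

```text
lever a if touching (off 23): 1.518 rad 111.8 (112.4) F along push 8.8 radial -0.9 Fz 6.4 tool yaw-a deg 2.78
[5.297000e-01 2.480000e-02 2.265000e-01 1.694619e+02]
shift [-0.087 -0.036  0.01 ] turn [ 0.028 -0.048  0.155] | pos [0.5265 0.0268 0.2269] [179.83  -0.28 170.39] F [-8.5  2.8  6.4] T [0.47 1.29 0.03] w 0.0 t 19.53
```

Emit:
arm_command([
  [[-0.06, -0.01, 0], [0.01, -0.06, 0], 0],
  [[-0.06, -0.01, 0], [0.01, -0.06, 0], 0],
])

```text
clock: 19.7
tool_pos: [0.5285, 0.0262, 0.2269]
orientation: [179.9, -0.3, 170.4]
ft_force: [-8.9, 4.8, 6.2]
grip_width: -0.0001
```

Emit:
arm_command([
  [[-0.06, -0.01, 0], [0.01, -0.05, -0.03], 0],
  [[-0.06, -0.01, 0], [0, -0.05, -0.03], 0],
])

```text
clock: 19.87
tool_pos: [0.5306, 0.0254, 0.227]
orientation: [179.8, -0.4, 170.7]
ft_force: [-8.6, 3.3, 6.6]
grip_width: -0.0001
```

```bash
python3 lev.py 1.57 .023 .2265; python3 - <<'E'
from meas import *
f=snap('top','top8'); g=snap('side','side8')
im=f['frame'][:,:,::-1]
cv2.imwrite('pics/t8.png',cv2.resize(im[120:230,140:265],None,fx=5,fy=5,interpolation=cv2.INTER_CUBIC))
im=g['frame'][:,:,::-1]
cv2.imwrite('pics/s8.png',cv2.resize(im[90:210,190:320],None,fx=5,fy=5,interpolation=cv2.INTER_CUBIC))
E
```

```text
lever a if touching (off 23): 1.557 rad 111.5 (112.4) F along push 9.0 radial -1.7 Fz 6.6 tool yaw-a deg 0.87
[5.318000e-01 2.400000e-02 2.265000e-01 1.706078e+02]
shift [-0.035 -0.03   0.011] turn [ 0.029 -0.062  0.022] | pos [0.5306 0.0254 0.227 ] [179.83  -0.37 170.74] F [-8.6  3.3  6.6] T [0.44 1.33 0.01] w -0.1 t 19.87
```

View pics/t8.png

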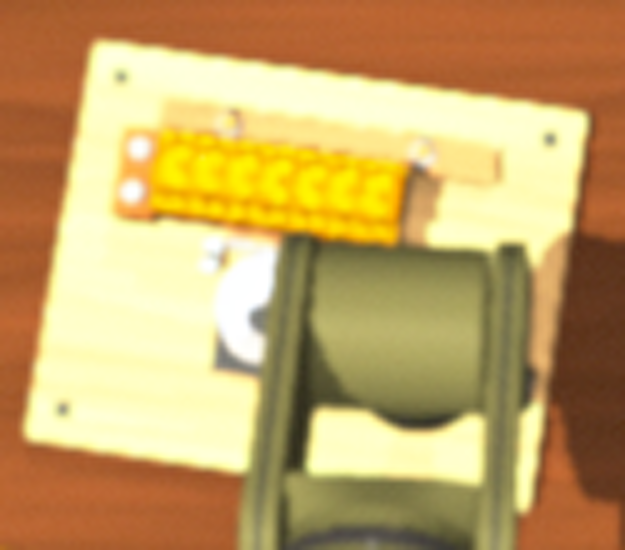

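View pics/s8.png

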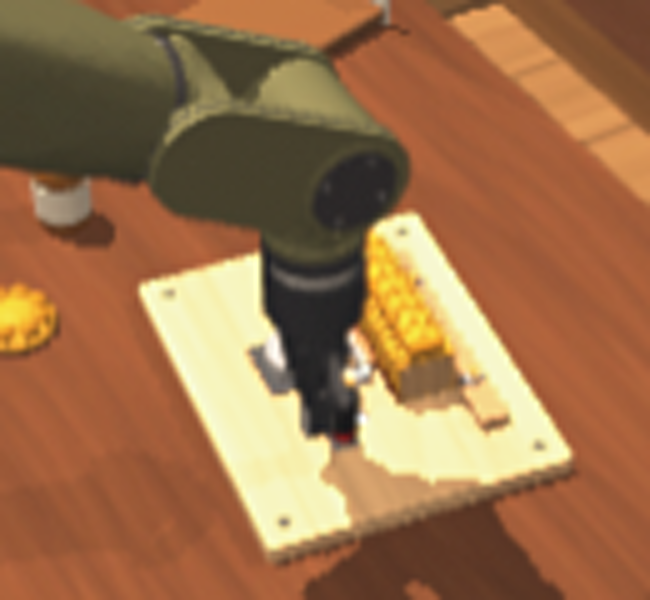

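The moulding has been pushed over to the fence and its end is still at the stop. The knob (red ring at side-crop (345,435)) is nearly round. I'll keep going by feel.

Emit:
arm_command([
  [[-0.06, -0.01, 0], [0.02, -0.06, -0.05], 0],
  [[-0.05, -0.01, 0], [0.01, -0.05, -0.05], 0],
])

```text
clock: 20.13
tool_pos: [0.5323, 0.0249, 0.2269]
orientation: [179.9, -0.4, 171.3]
ft_force: [-8.1, 3.8, 6.9]
grip_width: -0.0002
```

Emit:
arm_command([
  [[-0.05, -0.01, 0], [0.01, -0.05, -0.05], 0],
  [[-0.05, -0.01, 0], [0, -0.05, -0.05], 0],
])

```text
clock: 20.3
tool_pos: [0.5335, 0.0243, 0.2269]
orientation: [179.8, -0.5, 171.9]
ft_force: [-9.3, 3.4, 6.7]
grip_width: -0.0003
```

```bash
python3 lev.py 1.6 .023 .2265
```

```text
lever a if touching (off 23): 1.585 rad 111.5 (112.4) F along push 9.7 radial -2.0 Fz 6.7 tool yaw-a deg 0.46
[5.349000e-01 2.280000e-02 2.265000e-01 1.723267e+02]
shift [-0.041 -0.032  0.01 ] turn [ 0.029 -0.088 -0.065] | pos [0.5335 0.0243 0.2269] [179.83  -0.53 171.94] F [-9.3  3.4  6.7] T [ 0.42  1.37 -0.03] w -0.3 t 20.3
```

Emit:
arm_command([
  [[-0.05, -0.01, 0], [0.02, -0.07, -0.05], 0],
  [[-0.05, -0.01, 0], [0.01, -0.05, -0.05], 0],
])

```text
clock: 20.47
tool_pos: [0.5347, 0.024, 0.2269]
orientation: [179.9, -0.5, 172.5]
ft_force: [-9.3, 4.3, 5.7]
grip_width: -0.0001
```

Emit:
arm_command([
  [[-0.05, -0.01, 0], [0.01, -0.05, -0.05], 0],
  [[-0.05, -0.01, 0], [0, -0.05, -0.05], 0],
])

```text
clock: 20.63
tool_pos: [0.5359, 0.0235, 0.2269]
orientation: [179.8, -0.7, 173.2]
ft_force: [-8.8, 2.7, 7.0]
grip_width: -0.0003
```

```bash
python3 lev.py 1.6 .023 .2265
```

```text
lever a if touching (off 23): 1.608 rad 111.4 (112.4) F along push 9.1 radial -1.5 Fz 7.0 tool yaw-a deg 0.37
[5.349000e-01 2.280000e-02 2.265000e-01 1.723267e+02]
shift [ 0.023 -0.02   0.01 ] turn [ 0.029 -0.111  0.141] | pos [0.5359 0.0235 0.2269] [179.82  -0.66 173.17] F [-8.8  2.7  7. ] T [0.39 1.36 0.02] w -0.3 t 20.63
```

Emit:
arm_command([
  [[-0.05, -0.01, 0], [0.02, -0.08, -0.03], 0],
  [[-0.05, -0.01, 0], [0.01, -0.08, -0.03], 0],
])

```text
clock: 20.8
tool_pos: [0.5371, 0.0231, 0.2269]
orientation: [179.9, -0.4, 173.5]
ft_force: [-8.6, 3.4, 6.8]
grip_width: 0.0001
```

Emit:
arm_command([
  [[-0.05, -0.01, 0], [0.01, -0.08, -0.03], 0],
  [[-0.05, -0.01, 0], [0, -0.08, -0.03], 0],
])

```text
clock: 20.97
tool_pos: [0.5382, 0.0226, 0.2269]
orientation: [179.8, -0.2, 173.9]
ft_force: [-9.6, 2.7, 7.7]
grip_width: 0.0
```

```bash
python3 lev.py 1.6 .023 .2265
```

```text
lever a if touching (off 23): 1.63 rad 111.5 (112.4) F along push 9.8 radial -1.7 Fz 7.7 tool yaw-a deg -0.15
[5.349000e-01 2.280000e-02 2.265000e-01 1.723267e+02]
shift [ 0.083 -0.003  0.009] turn [ 0.029 -0.04   0.263] | pos [0.5382 0.0226 0.2269] [179.83  -0.24 173.91] F [-9.6  2.7  7.7] T [0.35 1.46 0.05] w 0.0 t 20.97
```

Emit:
arm_command([
  [[-0.05, -0.01, 0], [0.02, -0.06, -0.06], 0],
  [[-0.05, -0.01, 0], [0.01, -0.06, -0.06], 0],
])

```text
clock: 21.13
tool_pos: [0.5389, 0.0224, 0.2268]
orientation: [179.9, -0.4, 174.6]
ft_force: [-11.5, 3.5, 8.4]
grip_width: -0.0
```

Emit:
arm_command([
  [[-0.05, -0.01, 0], [0.01, -0.06, -0.06], 0],
  [[-0.05, -0.01, 0], [0, -0.06, -0.06], 0],
])

```text
clock: 21.3
tool_pos: [0.5396, 0.0221, 0.2269]
orientation: [179.8, -0.6, 175.4]
ft_force: [-12.3, 1.6, 8.7]
grip_width: 0.0003
```

```bash
python3 lev.py 1.65 .023 .2265; python3 - <<'E'
from meas import *
g=snap('side','side9')
im=g['frame'][:,:,::-1]
cv2.imwrite('pics/s9.png',cv2.resize(im[135:190,230:300],None,fx=10,fy=10,interpolation=cv2.INTER_CUBIC))
E
```

```text
lever a if touching (off 23): 1.643 rad 111.6 (112.4) F along push 12.4 radial -0.5 Fz 8.7 tool yaw-a deg 0.62
[5.403000e-01 2.110000e-02 2.265000e-01 1.751915e+02]
shift [-0.02  -0.023  0.009] turn [ 0.034 -0.104  0.034] | pos [0.5396 0.0221 0.2269] [179.79  -0.62 175.39] F [-12.3   1.6   8.7] T [ 0.39  1.76 -0.  ] w 0.3 t 21.3
```

View pics/s9.png

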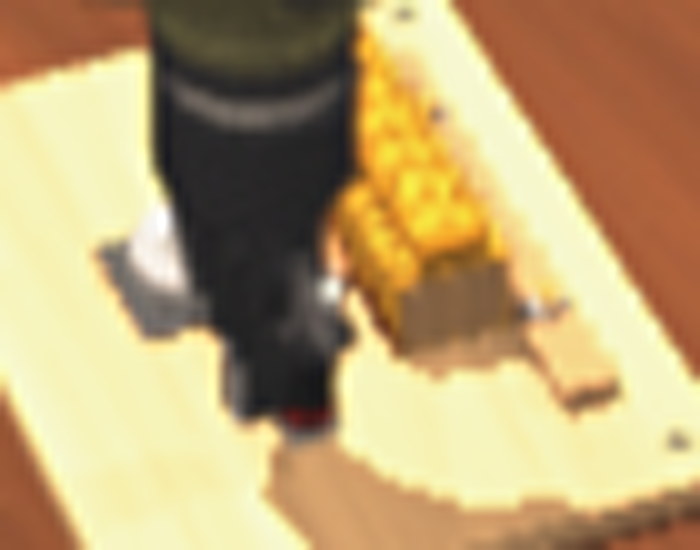

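The force has risen from about 9.5 N to 12.4 N and the motion has slowed, so this is probably the peg. I'll confirm with two more light pushes.

Emit:
arm_command([
  [[-0.05, -0.01, 0], [0, -0.05, 0], 0],
  [[-0.05, -0.01, 0], [0, -0.05, 0], 0],
])

```text
clock: 21.52
tool_pos: [0.5402, 0.0217, 0.2269]
orientation: [179.7, -0.9, 175.4]
ft_force: [-11.2, 4.1, 7.8]
grip_width: 0.0003
```

Emit:
arm_command([
  [[-0.05, -0.01, 0], [0, -0.05, 0], 0],
  [[-0.05, -0.01, 0], [0, -0.05, 0], 0],
])

```text
clock: 21.68
tool_pos: [0.541, 0.0214, 0.2269]
orientation: [179.6, -1.2, 175.4]
ft_force: [-11.7, 4.0, 8.6]
grip_width: -0.0
```

```bash
python3 lev.py 1.65 .023 .2265
```

```text
lever a if touching (off 23): 1.656 rad 111.9 (112.4) F along push 12.0 radial -3.0 Fz 8.6 tool yaw-a deg -0.14
[5.403000e-01 2.110000e-02 2.265000e-01 1.751915e+02]
shift [ 0.017 -0.008  0.011] turn [ 0.073 -0.199  0.036] | pos [0.541  0.0214 0.2269] [179.56  -1.19 175.41] F [-11.7   4.    8.6] T [0.52 1.6  0.02] w -0.0 t 21.68
```

Emit:
arm_command([
  [[-0.06, -0.01, 0], [0.03, -0.15, 0], 0],
  [[-0.07, -0.01, 0], [0.02, -0.15, 0], 0],
])

```text
clock: 21.85
tool_pos: [0.5412, 0.0214, 0.2267]
orientation: [179.7, -0.9, 175.4]
ft_force: [-23.5, 5.3, 19.2]
grip_width: -0.0001
```

```bash
python3 lev.py 1.65 .023 .2265
```

```text
lever a if touching (off 23): 1.658 rad 111.8 (112.4) F along push 23.8 radial -3.5 Fz 19.2 tool yaw-a deg -0.26
[5.403000e-01 2.110000e-02 2.265000e-01 1.751915e+02]
shift [ 0.022 -0.01   0.006] turn [ 0.053 -0.145  0.034] | pos [0.5412 0.0214 0.2267] [179.68  -0.87 175.4 ] F [-23.5   5.3  19.2] T [0.74 3.38 0.07] w -0.1 t 21.85
```

23.8 N along the push with no motion means the lever is hard against the peg. I'll back off at once and lift clear.

Emit:
arm_command([
  [[0.1, 0, 0], [0, 0, 0], 0],
  [[0.2, 0, 0], [0, 0, 0], 0],
  [[0.3, 0, 0], [0, 0, 0], 0],
  [[0.2, 0, 0], [0, 0, 0], 0],
  [[0, 0, -0.3], [0, 0, 0], 0],
  [[0, 0, -0.6], [0, 0, 0], 0],
  [[0, 0, -0.6], [0, 0, 0], 0],
  [[0, 0, -0.6], [0, 0, 0], 0],
  [[0, 0, -0.4], [0, 0, 0], 0],
])

```text
clock: 22.6
tool_pos: [0.506, 0.0223, 0.3309]
orientation: [179.7, -1.2, 175.3]
ft_force: [-0.0, -0.2, 0.3]
grip_width: -0.0
```

Emit:
arm_command([
  [[0.3, 0, -0.2], [0, 0, 0], 0],
  [[0.6, 0, 0], [0, 0, 0], 0],
  [[0.6, 0, 0], [0, 0, 0], 0],
  [[0.3, 0, 0], [0, 0, 0], 0],
  [[0, 0, 0], [0, 0, 0], 0],
])

```text
clock: 23.02
tool_pos: [0.4352, 0.0272, 0.3545]
orientation: [179.8, 0.2, 175.3]
ft_force: [0.5, 0.5, 0.6]
grip_width: 0.0002
```

```bash
python3 lev.py 1.65 .023 .2265; python3 - <<'E'
from meas import *
f=snap('top','topA'); g=snap('side','sideA')
im=f['frame'][:,:,::-1]
cv2.imwrite('pics/tA.png',cv2.resize(im[120:230,140:265],None,fx=5,fy=5,interpolation=cv2.INTER_CUBIC))
im=g['frame'][:,:,::-1]
cv2.imwrite('pics/sA.png',cv2.resize(im[120:210,210:320],None,fx=6,fy=6,interpolation=cv2.INTER_CUBIC))
E
```

```text
lever a if touching (off 23): 0.936 rad 170.7 (112.4) F along push 0.0 radial -0.7 Fz 0.6 tool yaw-a deg 41.01
[5.403000e-01 2.110000e-02 2.265000e-01 1.751915e+02]
shift [-2.62   0.05   3.208] turn [0.041 0.028 0.014] | pos [0.4352 0.0272 0.3545] [1.7975e+02 1.7000e-01 1.7528e+02] F [0.5 0.5 0.6] T [ 0.03  0.02 -0.01] w 0.2 t 23.02
```

View pics/tA.png

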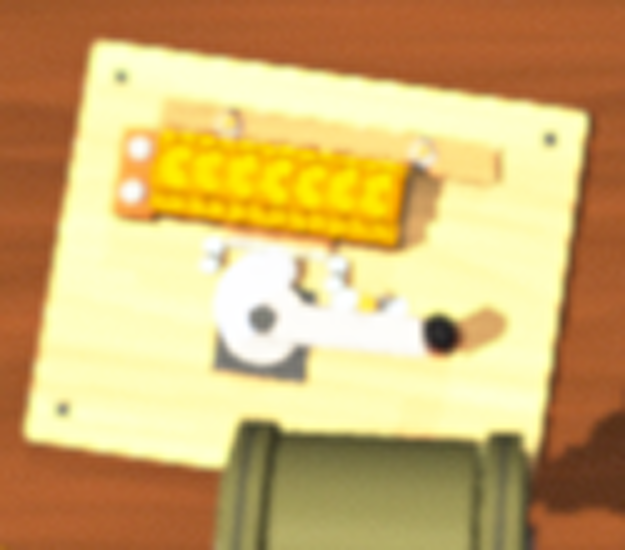

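View pics/sA.png

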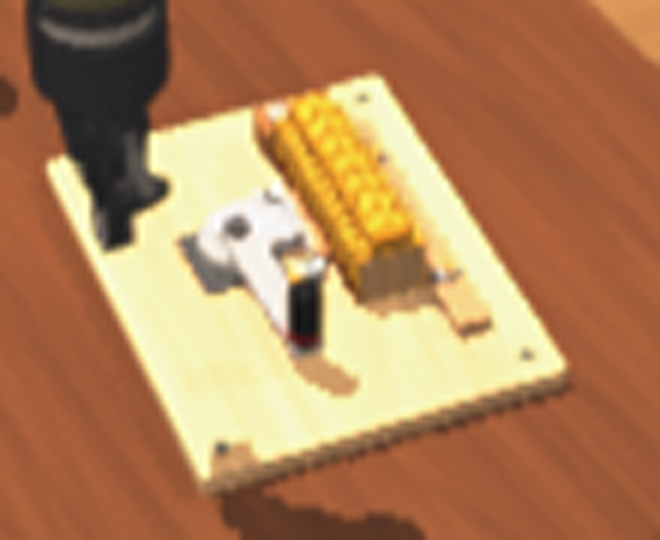

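```bash
python3 - <<'E'
from meas import *
from lev import o,R
f=pickle.load(open('pics/topA.pkl','rb')); P=allpts(f); J=(P[...,:2]-o)@R; Z=P[...,2]-.018
hsv=cv2.cvtColor(f['frame'],cv2.COLOR_RGB2HSV)
gold=(hsv[...,1]>200)&(hsv[...,0]>20)
k=(Z>.035)&(Z<.06)&(abs(J[...,0]-.025)<.045)&(J[...,1]<.0735)&(J[...,1]>-.1)
r=cv2.minAreaRect((J[k]*1000).astype(np.float32)); print('moulding',r,np.percentile(Z[k],[50,98]),np.percentile(J[k]*1000,[1,50,99],axis=0))
k=(hsv[...,2]<90)&(Z>.06)&(abs(J[...,0]+.05)<.04)&(abs(J[...,1]+.11)<.04)
c=J[k].mean(0); print('knob',c,k.sum())
d=c-[-.05,0]; print('a',np.arctan2(-d[1],-d[0]),np.hypot(*d))
p=J[(Z>.017)&(Z<.03)&(abs(J[...,0]+.05)<.03)&(J[...,1]<-.045)&(J[...,1]>-.09)&(hsv[...,1]<60)]
v=np.polyfit(p[:,1],p[:,0],1); print('arm',len(p),v,'a',np.pi/2-np.arctan(v[0])*1, )
E
```

```text
moulding ((30.26405906677246, -0.0178985595703125), (146.73648071289062, 51.20583724975586), 89.95861053466797) [0.05306531 0.05903793] [[  5.20468723 -72.27422879]
 [ 27.39303519  -0.4268375 ]
 [ 54.91606052  71.9497218 ]]
knob [-0.04739007 -0.10950574] 29
a 1.5946255688024726 0.10953683358332365
arm 112 [-0.03060857 -0.04891142] a 1.6013953465294053
```

```bash
python3 -c "
from cell import finish_job
print(finish_job())"
```

```text
the job is handed in; nothing more can be done
None
```

I laid the moulding flat in the jig, slid it against the end stop and turned the cam lever to its peg. The job was handed in at about 23 s of robot time.

- **Moulding:** The first touch on the bed measured about 7 N and the contact at the end stop about 4–6 N, well under the 40 N limit. A last depth check put its centre at about jig y = 0, x = 30, within 0.1° of parallel to the fence. In the pictures its end meets the stop and it lies against the fence.
- **Lever:** I pushed the knob round with closed fingers at about 7–10 N. Motion stopped at about 12 N, and one firmer push read 23.8 N along the push with no further movement, so I took that as the peg (the lever's limit is 30 N). That push also carried 19 N of upward force on the tool. Combined, that is about 31 N between tool and knob; I did not separate how much of the upward part the lever carried, so this push may have come close to the limit or slightly over.
- **Disagreement:** The last camera check put the lever at 1.59–1.60 rad, while the tool position had suggested about 1.65. I put the gap down to finger tilt and calibration, since both fall within the expected 1.45–1.65.
- **Clear of the job:** The robot was touching nothing at the end (force below 1 N). I never moved near the bottle, bowl, brush or rosette, but I did not measure them again.

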